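# Pry up a heavy tilt plate and slip a setting spacer under its roller

## Robot

A 7-joint arm with a two-finger parallel gripper is mounted at the origin on the work surface. World frame = base frame: x ahead of the robot, y to its left, z up, the work surface at z = 0. Lengths are in m, angles in rad, forces in N, time in s.
With the tool pointing down it reaches from about 0.425 to 0.925 m from the base axis. Payload 6.8 kg.
Tool frame: the origin (TCP) lies on the centre line of the jaws, within the pads' length; the fingertips stand 19 mm ahead of it and the grasp point (between the pads) is the TCP (r.tip_extent is the y of the fingertips in the tool frame, in m); y points along the fingers, z is the direction in which the jaws open and shut, and the axes are right-handed (so a half turn about y gives the same grasp; the last joint's range is limited). The gripper opens to 85 mm and grips with 20 to 120 N. Pads are 22 mm wide; open, the fingers measure 114 mm over their backs; the gripper's body (76 mm by 85 mm) begins 54 mm behind the grasp point. The pads swing forward as they close: fully open they stand 13 mm farther back than shut.
Start: joints at [1.227, 0.477, 0.022, 1.555, -0.011, 1.109, -0.083], TCP at [0.158, -0.656, 0.25] pointing down, gripper open.
Joint ranges: [-2.96, 2.96], [-0.34, 2.1], [-1.41, 1.46], [0.24, 2.44], [-1.37, 4.51], [0.17, 1.92], [-2.96, 2.96]. Speed limits (rad/s): [2.39, 2.39, 3.14, 3.14, 3.14, 3.14, 3.14].

## Interface

Orientations are given as a rotation vector (axis times angle).
In Python, from bench import r gives the robot as it stands. The module is installed in compiled form; this text tells all that it offers.
- The arm moves only by the tool jog_arm, never from a script. Its argument "motion" is a list of rows, each a list of 3 entries, a list of its own where there are three numbers: the opening, from 0 (shut) to 1 (fully open), then the shift along the tool's x, y, z in m, then the turn, a rotation vector about the tool's x, y, z in degrees. A call has 1 to 10 rows; each row shifts and turns the commanded pose from where the row before left it, along the tool's axes as they then stand; what a row does not reach is not made up. A row lasts 1/12 s, in which the tool goes at most 41.7 mm and 7.16 degrees, less where a joint would pass 70% of its speed; a pose out of reach is approached as far as the arm can. A call with a gripper value outside its range is refused whole. The fingers move at their own pace and stop on an object; "force" is the grip in N (left out, the last holds). Time passes only in rows, so rows that do not move let the fingers close. It gives the time, the measured TCP pose, the force and the opening at its end, in the units of the state.
- r.get_obs(): the state, without advancing time (a new reading comes with each control period).
- r.grab_frame(name): name is "scene" or "top" or "wrist"; returns a dict with "image" (400x640x3 uint8, red, green, blue), "range_z" (400x640 float32, m along the optical axis (not along the pixel's ray), 0 where there is no reading), "fx", "fy", "cx", "cy" (pixels), "k1" (the pictures are not rectified: a ray, as slopes to the right and down, at radius r is drawn at 1 + k1 r^2 times it, then the intrinsics apply), "xyz" and "orientation" of the camera in the world. Camera axes: x right, y down, z forward; pixel columns grow to the right and rows downward; lengths in m; the calibration is good to about 2 mm. A picture is of the moment at which its call begins.
- r.hand_in(): hands the job in, once; it reports no verdict.
The state is a dict: "clock": time; "joints": joint angles; "qvel": joint speeds; "tau": joint torques, N m; "tcp_pos": TCP position; "orientation": TCP orientation; "contact_force": force on the tool from outside, world axes, zero at the start; "moment": the same for the moment, N m; "grip_width": finger opening in m.
Only numpy, scipy, OpenCV 4.12 (cv2) and the standard library are available. Lean on these libraries where they do the work, as an engineer would, in place of code of your own. Each camera call takes 0.05 s, during which the arm holds its last target.

## Task

Put the pry bar's steel blade over the red fulcrum block with its tip under the lip of the heavy hinged plate, lever the plate up, and tuck the bar's black handle sideways under the yellow keeper hook so that it stays up when you let go. Slide the spacer with the blue grip block lengthwise under the plate's roller, in line with the roller and right up to its grip block. Then take hold of the bar again, bring it out from under the hook, lower the plate gently on to the spacer, and lay the bar flat on the bench clear of the rig; leave everything else where it is.

Things in the scene. Friction and masses are not known exactly. Their poses are not given: they have to be found in the camera images.
- rig: Fixed tilt rig, place and yaw vary. Origin on the bench under the middle of the plate's free edge, z up; lengths here are rig-frame mm. Hinge at +y, fulcrum and keeper at -y: the bar works along y, tip towards +y. Dark steel base block x -85 to 85, y -70 to 190, 30 high, with a 12 high tongue (x -40 to 60) from y -70 to -230. Hinge cheeks x +-60, y 150.
- plate (a joint): Angle of the heavy hinged plate, rad: 0 down, growing as the free edge rises; hinge axis along rig x at y 150, z 60. The roller rises 105 mm per rad, the free edge 150. It falls back under its own weight (2.6 kg +-20 %). Held by the bar under the keeper it reads about 0.13; resting on the blue spacer about 0.095.
- plate_edge (a point): Middle of the free lower edge of the plate, moving with it. The steel plate is 100 (x) x 165 (y 0 to 165) x 22 mm thick; when down, its flat underside is level, 60 mm above the bench and 30 mm above the base. The lip, y 0 to 30 (in front of the roller), leaves a 30 mm high gap for the bar's tip.
- seat (a point): Point on the base's top straight under the middle of the roller: rig x 0, y 45, z 30; axes as the rig's. The roller, fixed under the plate, runs along x, 30 mm diameter, 90 mm long; it rests on the base when the plate is down. The gap under it is open at both sides (x +-50). The blade's middle belongs here (7.5 mm short of it when fully home).
- fulcrum: Red fulcrum block fixed to the rig's base, 90 mm long in x, 26 mm deep, with a round top (8 mm radius); origin under its centre, at rig y = -45, z = 30.
- fulcrum_top (a point): Middle of the fulcrum's top line: rig x 0, y -45, z 58 mm. The bar may lie anywhere along its 90 mm.
- keeper: Yellow keeper hook on the rig. Origin rig x 0, y -192, z 12. A 16 mm square post at x 42 to 58, with an arm 16 mm wide (y) from it towards -x to x 4; arm underside 50.5, top 62.5 mm above the bench. The pressed-down handle passes on the arm's -x side, then goes sideways (+x) under it; the plate's weight presses it up against the arm.
- keeper_under (a point): Point on the underside of the keeper's arm: rig x 20, y -192, z 50.5 mm.
- bar: Pry bar 235 mm long, 0.4 kg. Origin on the handle's underside below the grip point; x to the tip, z up. Black handle 22 x 22 mm, x -70 to 35; steel blade 16 wide, 10 thick (z), x 35 to 165; common axis at z 11. Good use: tip 23 mm in from the plate's edge, grip point 97 mm from the fulcrum; it enters handle high (18 deg); press to 11 or 12 deg handle low to pass under the keeper.
- bar_grip (a point): Grip point on the bar's axis (x 0, z 11 mm in the bar's frame).
- spacer_blue: Spacer to use, 0.22 kg: steel blade 30 wide, 10 thick, 105 mm long (x -10 to 95), a blue grip block 20 (x) x 30 (y) mm on its -x end, reaching 60 mm above the underside. Origin on the underside below the grip block; x along the blade away from it. Fully home, the block's +x face (x 10) meets the plate's side. May swap places with the orange one.
- spacer_blue_mid (a point): Point on the blue spacer's underside at x = 52.5 mm, the middle of the part of the blade beyond the grip block.
- spacer_orange: Bystander: same shape with an orange grip block, but a 20 mm thick blade, too thick to go under. Leave alone.
- dial_gauge: Bystander: dial gauge, 58 mm diameter, 22 mm thick, lying on its back.
- micrometer: Bystander: grey micrometer lying flat, about 150 mm long.
- ring_gauge: Bystander: steel ring 76 mm diameter, 22 mm high.
- vee_block: Bystander: dark steel vee block 60 x 50 x 44 mm.
Not all that is in view belongs to the job. Leave any purple look-alike of the bar alone. What is shaped like the spacer_blue but brown is not meant.

How it is judged:
On the way, in this order (a step that is already met when the one before it is completed fails the run):
1. the plate is levered up (over 0.105 rad) by the held bar over the fulcrum (value of joint plate above 0.105 rad and contact force between bar and fulcrum above 1 N and contact force between the fingers and bar above 0.5 N), for 0.1 s.
2. the keeper alone holds the bar down, hand off, with the plate still up (value of joint plate above 0.105 rad and contact force between bar and keeper above 0.5 N and contact force between the fingers and bar below 0.1 N), for 0.2 s.
3. the blue spacer lies on the base under the roller, in line with it (x of spacer_blue_mid in the frame of seat between -0.03 and 0.03 m and y of spacer_blue_mid in the frame of seat between -0.012 and 0.012 m and z of spacer_blue_mid in the frame of seat between -0.004 and 0.004 m and angle between the x axis of spacer_blue and the x axis of rig, either way round below 0.2 rad), for 0.2 s.
At the end, for the whole second after the job is handed in: The blue spacer lies flat on the base under the roller (middle of its blade within 30 mm along and 12 mm across of the seat point, within 0.2 rad of the roller's direction), the plate rests on it (0.08 to 0.115 rad), and the bar lies flat and still on the bench, off the rig (all of step 3 and value of joint plate between 0.08 and 0.115 rad and velocity of joint plate below 0.05 rad/s and height (world z) of bar_grip below 0.018 m and angle between bar's own x axis and vertical between 1.49 and 1.65 rad and contact force between bar and rig below 0.1 N and linear speed of each of bar, spacer_blue below 0.02 m/s); the robot touches nothing.
It fails at once if the plate is dropped (falls faster than 2 rad/s) (velocity of joint plate below -2 rad/s).
It fails at once if the plate is thrown open (over 0.3 rad) (value of joint plate above 0.3 rad).
It fails at once if a bystander (other spacer, gauge, vee block) is pushed more than 30 mm (distance of any of dial_gauge, micrometer, ring_gauge, vee_block, spacer_orange from where it was at the start of the episode above 0.03 m).
It also fails if it takes over 72 s, if anything falls off the work surface, if the arm or the gripper's body presses on something with over 40 N, if the wrist force passes 120 N, or if a joint passes its speed limit or range.

## Working session

There is one attempt and no reset: what is moved stays moved. The work goes in short steps, Python scripts to look and compute and a tool call to move; the robot and the scene stay as the last step left them, time stands still between calls to the robot, and variables do not carry over. Pictures are saved under pics/ and viewed, and the job is handed in when it is done.

Besides the shell and the picture viewer there is one more tool, called after "Emit:" in YAML: its name, and indented under it one key for each argument. jog_arm: Moves the arm, as the interface text tells. Its arguments: {"type":"object","properties":{"motion":{"type":"array","items":{"type":"array"}},"force":{"type":"number"}},"required":["motion"]}

```bash
mkdir -p pics; python3 - <<'E'
from bench import r
import cv2,numpy as np,pickle
print(r.get_obs(), r.tip_extent)
for n in ["scene","top","wrist"]:
    f=r.grab_frame(n)
    cv2.imwrite(f"pics/{n}0.png",f["image"][:,:,::-1])
    pickle.dump(f,open(f"{n}0.pkl","wb"))
    print(n,{k:v for k,v in f.items() if k not in("image","range_z")})
E
```

```text
{'clock': 0.0, 'joints': array([ 1.22689309,  0.47780228,  0.02232316,  1.55648563, -0.01150948,
        1.10929328, -0.08307334]), 'qvel': array([ 9.16753353e-05, -9.74008101e-04, -5.00363613e-04,  5.42688931e-04,
       -1.34796725e-05,  1.36595219e-03, -5.13522334e-04]), 'tau': array([ 5.30105881e-04, -5.96443534e+01,  1.60788048e+00, -2.81197912e+01,
        1.23657405e-02,  9.39902879e-03, -1.33995735e-05]), 'tcp_pos': array([ 0.15756082, -0.65576227,  0.24930947]), 'orientation': array([-0.24874822,  2.09838292, -2.09452099]), 'contact_force': array([-0.2692444 ,  0.04049623, -0.05554586]), 'moment': array([ 0.01183825,  0.05276875, -0.01526709]), 'grip_width': 0.08562566627636246} 0.019
scene {'fx': 384.71679365514854, 'fy': 384.71679365514854, 'cx': 319.23668251283516, 'cy': 207.2695270500308, 'k1': -0.08045573706888666, 'xyz': array([0.95773522, 0.16385553, 0.86355117]), 'orientation': array([-1.60897033, -2.25771719,  0.61152678])}
top {'fx': 387.1645722397035, 'fy': 387.1645722397035, 'cx': 314.92729695892245, 'cy': 196.9899948118188, 'k1': -0.00868897540937729, 'xyz': array([ 0.39280226, -0.00361594,  1.14532435]), 'orientation': array([-2.17393748,  2.12916747, -0.08944794])}
wrist {'fx': 289.73119717723847, 'fy': 289.73119717723847, 'cx': 319.75135531477866, 'cy': 200.48541567637832, 'k1': -0.051079525776696805, 'xyz': array([ 0.23321563, -0.63762817,  0.37216556]), 'orientation': array([ 2.26623714, -1.78453024, -0.28236156])}
```

View pics/scene0.png

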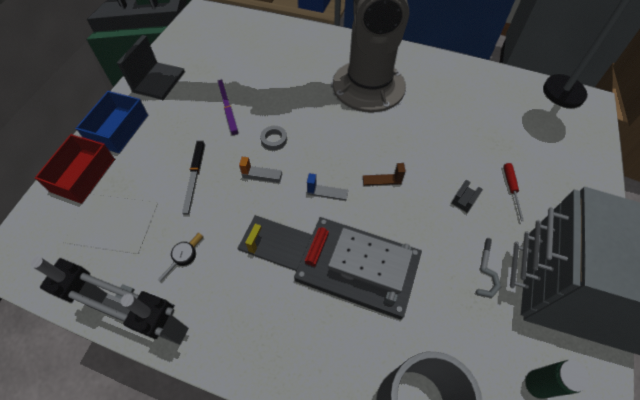

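View pics/top0.png

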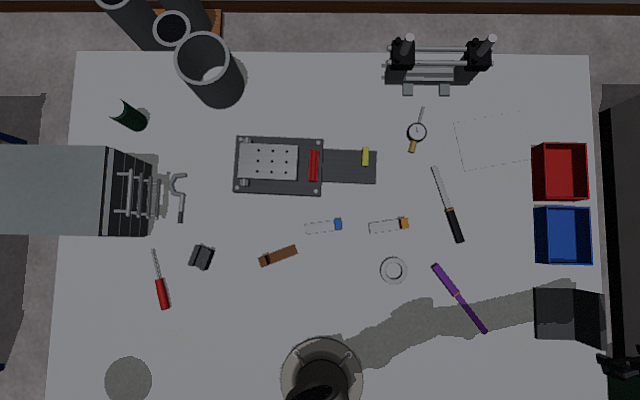

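View pics/wrist0.png

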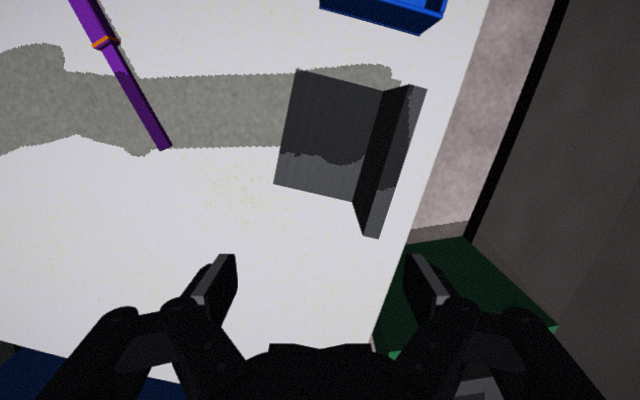

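```bash
cat > h.py <<'E'
import numpy as np,cv2,pickle
from scipy.spatial.transform import Rotation as R
def K(f): return np.array([[f["fx"],0,f["cx"]],[0,f["fy"],f["cy"]],[0,0,1.]])
def rays(f,uv):
    p=cv2.undistortPoints(np.asarray(uv,float).reshape(-1,1,2),K(f),np.array([f["k1"],0,0,0,0.])).reshape(-1,2)
    return np.c_[p,np.ones(len(p))]
def onplane(f,uv,z):
    d=rays(f,uv)@R.from_rotvec(f["orientation"]).as_matrix().T; o=f["xyz"]
    return o+d*((z-o[2])/d[:,2])[:,None]
def cloud(f):
    h,w=f["range_z"].shape
    v,u=np.mgrid[0:h,0:w]
    P=rays(f,np.c_[u.ravel(),v.ravel()])*f["range_z"].ravel()[:,None]
    return (P@R.from_rotvec(f["orientation"]).as_matrix().T+f["xyz"]).reshape(h,w,3)
def masks(f):
    hsv=cv2.cvtColor(f["image"],cv2.COLOR_RGB2HSV); H,S,V=[hsv[...,i].astype(int) for i in range(3)]
    return H,S,V
def project(f,P):
    Rm=R.from_rotvec(f["orientation"]).as_matrix()
    c=(np.atleast_2d(P)-f["xyz"])@Rm
    p=c[:,:2]/c[:,2:]; p=p*(1+f["k1"]*(p**2).sum(1))[:,None]
    return p*[f["fx"],f["fy"]]+[f["cx"],f["cy"]]
def plan(p0,rv0,p1,R1,n):
    R0=R.from_rotvec(rv0); d=(R0.inv()*R1).as_rotvec(); w=d/n
    Q=R.from_rotvec(w); S=sum((Q**k).as_matrix() for k in range(n))
    t=R0.inv().apply(np.asarray(p1)-p0)
    return np.linalg.solve(S,t),np.degrees(w)
E
python3 - <<'E'
from h import *
for n in["top","scene"]:
    f=pickle.load(open(f"{n}0.pkl","rb")); P=cloud(f); H,S,V=masks(f)
    print(n)
    def rep(name,m,box):
        m=m.copy(); b=np.zeros_like(m); x0,y0,x1,y1=box; b[y0:y1,x0:x1]=1; m&=b
        m&=f["range_z"]>0
        q=P[m]; 
        if len(q)<4: print(name,len(q));return
        r=cv2.minAreaRect((q[:,:2]*1000).astype(np.float32))
        print(name,len(q),q.mean(0).round(4),"z",np.percentile(q[:,2],[2,50,98]).round(4),"rect",np.round(r[0],1),np.round(r[1],1),round(r[2],1))
    top=n=="top"
    rep("red",(S>150)&((H<8)|(H>172))&(V>60),(300,140,325,190) if top else (300,220,335,275))
    rep("yel",(S>150)&(H>20)&(H<35)&(V>60),(355,140,380,170) if top else (235,215,270,255))
    rep("blue",(S>130)&(H>100)&(H<125),(325,210,350,240) if top else (295,165,325,205))
    rep("orange",(S>130)&(H>8)&(H<25),(395,210,415,235) if top else (230,150,260,185))
    rep("black",(V<60)&(P[...,2]<.06),(440,203,470,248) if top else (180,135,210,172))
    # bar by height
    bx=(425,160,470,250) if top else (175,135,212,220)
    rep("bar",(P[...,2]>.006)&(P[...,2]<.05),bx)
    rep("plate",(P[...,2]>.07)&(P[...,2]<.095),(230,130,315,200) if top else (315,215,425,315))
    rep("base",(P[...,2]>.02)&(P[...,2]<.04),(225,125,330,205) if top else (290,210,425,320))
    im=f["image"][:,:,::-1]
    c=im[120:260,220:480] if top else im[130:320,170:430]
    cv2.imwrite(f"pics/{n}0c.png",np.clip(cv2.resize(c,None,fx=3,fy=3,interpolation=cv2.INTER_CUBIC).astype(float)*1.6,0,255).astype(np.uint8))
E
```

```text
top
red 277 [0.6059 0.0348 0.0529] z [0.0311 0.054  0.0612] rect [607.1  35.2] [25.6 89.4] 88.9
yel 99 [ 0.6301 -0.1113  0.0624] z [0.0572 0.0626 0.0671] rect [ 631.9 -110.8] [14.8 49.2] 89.9
blue 73 [ 0.4386 -0.0378  0.0571] z [0.0078 0.0593 0.0632] rect [439.3 -39.2] [27.6 21.9] 8.0
orange 72 [ 0.4458 -0.2222  0.0586] z [0.0402 0.0597 0.0653] rect [ 446.9 -228.2] [26.7 31.7] 8.8
black 291 [ 0.4413 -0.3745  0.0206] z [0.0104 0.0214 0.0264] rect [ 448.6 -373.4] [116.9  22.5] 18.2
bar 618 [ 0.4957 -0.3567  0.0177] z [0.0067 0.018  0.0255] rect [ 505.3 -349.3] [122.3 253.2] 84.5
plate 2032 [0.6087 0.1629 0.0821] z [0.0774 0.0822 0.0862] rect [609.9 163.9] [165.7  98.5] 88.5
base 2494 [0.5986 0.1239 0.0302] z [0.0255 0.0303 0.0349] rect [609.4 141.7] [260.2 168.1] 88.4
scene
red 392 [0.6093 0.036  0.0535] z [0.0471 0.054  0.0596] rect [608.3  35.4] [25.9 89.4] 88.1
yel 181 [ 0.6395 -0.1124  0.0582] z [0.0268 0.0616 0.0643] rect [ 634.8 -121.9] [35.7 55.6] 87.8
blue 127 [ 0.4474 -0.0363  0.05  ] z [0.0191 0.0576 0.062 ] rect [442.1 -37.9] [29.4 18.5] 12.0
orange 133 [ 0.4523 -0.2202  0.0503] z [0.0249 0.0557 0.0623] rect [ 448.1 -222.5] [29.6 18.5] 11.1
black 253 [ 0.4459 -0.3728  0.0209] z [0.0094 0.022  0.0257] rect [ 445.8 -374.7] [103.4  21.8] 19.2
bar 622 [ 0.5042 -0.3549  0.018 ] z [0.008  0.0176 0.0252] rect [ 510.9 -366.8] [238.   48.7] 18.9
plate 3241 [0.6149 0.1629 0.0812] z [0.0761 0.0813 0.0842] rect [612.  162.1] [163.7 102.6] 88.1
base 3750 [0.6368 0.1337 0.0295] z [0.0249 0.0295 0.0337] rect [610.9 139.9] [259.3 171.5] 88.5
```

View pics/scene0c.png

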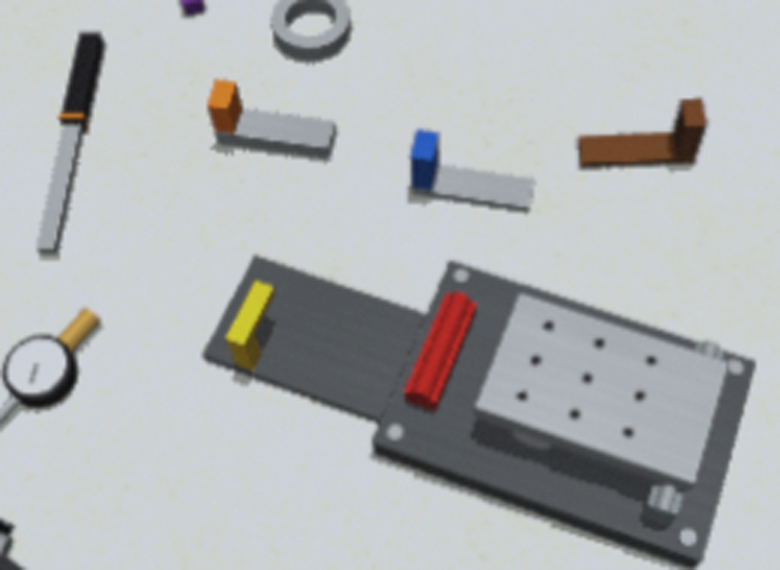

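View pics/top0c.png

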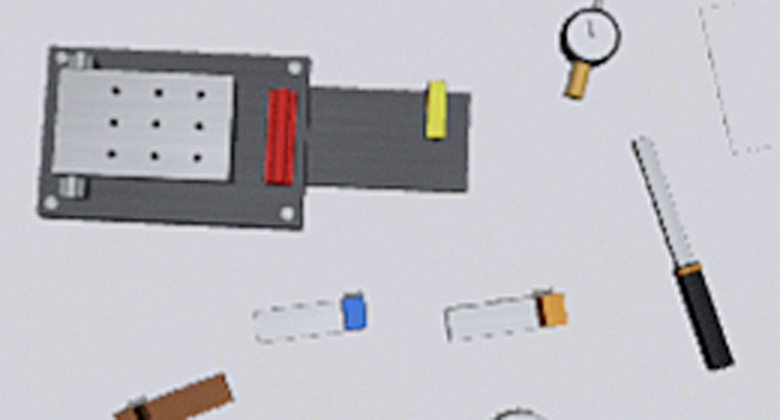

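```bash
python3 - <<'E'
from h import *
for n in["top","scene"]:
    f=pickle.load(open(f"{n}0.pkl","rb")); P=cloud(f); H,S,V=masks(f)
    q=P.reshape(-1,3); v=f["range_z"].ravel()>0
    m=v&(q[:,2]>.010)&(q[:,2]<.03)&(q[:,0]>.38)&(q[:,0]<.65)&(q[:,1]<-.29)&(q[:,1]>-.45)
    c=q[m]; 
    for _ in range(5):
        mu=np.median(c[:,:2],0) if _==0 else c[:,:2].mean(0)
        u,s,vt=np.linalg.svd(c[:,:2]-mu); d=vt[0]*np.sign(vt[0][0]); 
        if _==0: d=np.array([np.cos(.33),np.sin(.33)])
        nn=np.array([-d[1],d[0]]); c=c[np.abs((c[:,:2]-mu)@nn)<.016]
    t=(c[:,:2]-mu)@d; 
    print(n,"bar ang",np.degrees(np.arctan2(d[1],d[0])),"ends",mu+d*np.percentile(t,.5),mu+d*np.percentile(t,99.5),np.ptp(t))
    blk=(V.ravel()[m]<60); 
    g=mu+d*(np.percentile(t,.5)+.070); g2=mu+d*(np.percentile(t,99.5)-.165); print("grip",g,g2)
    # spacer blade: top z .010
    for nm,x0,x1,y0,y1,z0,z1 in[("bluetop",.41,.47,-.06,-.01,.052,.068),("blueblade",.40,.48,-.03,.10,.006,.016),("orangetop",.41,.48,-.25,-.2,.052,.068),("orblade",.40,.5,-.2,-.1,.014,.026)]:
        m=v&(q[:,2]>z0)&(q[:,2]<z1)&(q[:,0]>x0)&(q[:,0]<x1)&(q[:,1]<y1)&(q[:,1]>y0)
        c=q[m]
        if len(c)>5:
            r=cv2.minAreaRect((c[:,:2]*1000).astype(np.float32)); print(nm,len(c),c.mean(0).round(4),np.round(r[0],1),np.round(r[1],1),round(r[2],1))
    uv=project(f,[[.6087,.0804,.06]]);print(uv)
E
```

```text
top bar ang 18.264698280843508 ends [ 0.3969711  -0.38972928] [ 0.61473046 -0.31786106] 0.23136376942129952
grip [ 0.46344441 -0.36779076] [ 0.45804337 -0.36957329]
bluetop 76 [ 0.4402 -0.0372  0.0598] [440.9 -37.4] [28.  19.7] 1.6
blueblade 297 [0.4325 0.0148 0.0103] [430.9  20.9] [ 37.6 106.9] 15.8
orangetop 81 [ 0.4469 -0.2218  0.0598] [ 447.1 -222.5] [29.1 20.4] 9.6
orblade 260 [ 0.4376 -0.1644  0.0201] [ 437.6 -164.8] [29.6 73.6] 9.8
[[297.11517171 163.2297436 ]]
scene bar ang 17.891260728861777 ends [ 0.39581535 -0.39024041] [ 0.61928984 -0.31809775] 0.23814192293626427
grip [ 0.46243024 -0.3687356 ] [ 0.46226903 -0.36878765]
bluetop 88 [ 0.4421 -0.0372  0.059 ] [440.7 -37.9] [30.5 19.9] 7.6
blueblade 330 [0.4338 0.013  0.0094] [433.2  12.1] [31.8 88. ] 8.4
orangetop 89 [ 0.4489 -0.2226  0.059 ] [ 448.  -223.5] [29.1 20.5] 10.8
orblade 273 [ 0.439  -0.164   0.0195] [ 437.7 -165.8] [32.4 72.8] 9.9
[[335.28720352 249.55570806]]
```

```bash
cat >> h.py <<'E'
RIG0=np.array([.6087,.0804,0]);YAW=np.radians(-1.6)
def rig(p): return RIG0+R.from_euler('z',YAW).apply(np.asarray(p,float)/1000)
def torig(p): return R.from_euler('z',-YAW).apply(np.asarray(p,float)-RIG0)*1000
def tool(jaw_deg,pitch=0):
    """tool down, jaw (z) axis horizontal at azimuth jaw_deg; pitch(deg): turn about the jaw axis (right-hand)"""
    z=np.array([np.cos(np.radians(jaw_deg)),np.sin(np.radians(jaw_deg)),0]); y=np.array([0,0,-1.]); x=np.cross(y,z)
    return R.from_rotvec(np.radians(pitch)*z)*R.from_matrix(np.c_[x,y,z])
def show(p1,R1,n,p0=None,rv0=None):
    from bench import r
    o=r.get_obs(); p0=o["tcp_pos"] if p0 is None else p0; rv0=o["orientation"] if rv0 is None else rv0
    d,w=plan(p0,rv0,p1,R1,n); print(n,"rows of",(d).round(4).tolist(),w.round(2).tolist(),"|d|",np.linalg.norm(d).round(4),"|w|",np.linalg.norm(w).round(2))
E
python3 - <<'E'
from h import *
from bench import r
o=r.get_obs(); M=R.from_rotvec(o["orientation"]).as_matrix(); print(M.round(3), np.degrees(np.arctan2(M[1,2],M[0,2])))
for a in(108,-72): show([.4625,-.3685,.10],tool(a),10)
E
```

```text
[[-0.972 -0.     0.234]
 [-0.234  0.001 -0.972]
 [ 0.    -1.    -0.001]] -76.49008117588947
10 rows of [0.0206, 0.015, -0.0606] [-0.0, 17.55, 0.01] |d| 0.0657 |w| 17.55
10 rows of [-0.0371, 0.015, -0.0195] [0.01, -0.45, 0.0] |d| 0.0445 |w| 0.45
```

Emit:
jog_arm:
  motion:
    - [1,[-0.036,0.0,-0.019],[0,-0.45,0]]
    - [1,[-0.036,0.0,-0.019],[0,-0.45,0]]
    - [1,[-0.036,0.005,-0.019],[0,-0.45,0]]
    - [1,[-0.036,0.01,-0.019],[0,-0.45,0]]
    - [1,[-0.036,0.015,-0.019],[0,-0.45,0]]
    - [1,[-0.036,0.015,-0.019],[0,-0.45,0]]
    - [1,[-0.036,0.015,-0.019],[0,-0.45,0]]
    - [1,[-0.036,0.015,-0.019],[0,-0.45,0]]
    - [1,[-0.036,0.015,-0.019],[0,-0.45,0]]
    - [1,[-0.03,0.015,-0.015],[0,-0.45,0]]

```text
clock: 0.98
tcp_pos: [0.4449, -0.3858, 0.1478]
orientation: [-0.326, 2.051, -2.05]
contact_force: [0.7, -0.6, -0.6]
grip_width: 0.0853
```

```bash
python3 - <<'E'
from h import *
from bench import r
o=r.get_obs();print(o["tcp_pos"],o["joints"].round(2)); 
show([.4625,-.3685,.0225],tool(-72),5)
f=r.grab_frame("wrist");cv2.imwrite("pics/w1.png",f["image"][:,:,::-1])
E
```

```text
[ 0.44494554 -0.38578729  0.14775211] [ 0.7   0.46 -0.11  1.85  0.07  0.84 -0.7 ]
5 rows of [-0.0044, 0.0251, -0.0022] [0.0, 0.02, -0.01] |d| 0.0255 |w| 0.03
```

View pics/w1.png

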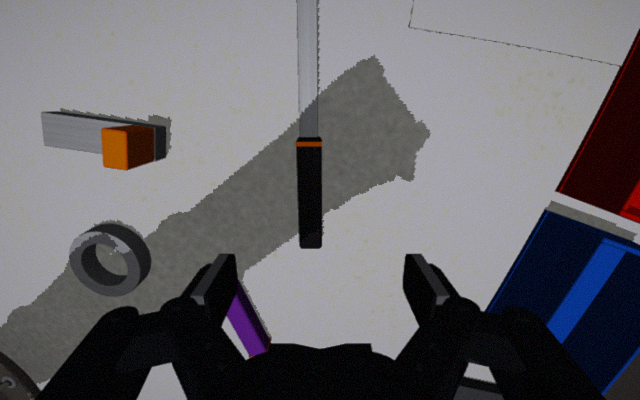

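Emit:
jog_arm:
  motion:
    - [1,[-0.0044,0.025,-0.0022],[0,0,0]]
    - [1,[-0.0044,0.025,-0.0022],[0,0,0]]
    - [1,[-0.0044,0.025,-0.0022],[0,0,0]]
    - [1,[-0.0044,0.025,-0.0022],[0,0,0]]
    - [1,[-0.0044,0.02,-0.0022],[0,0,0]]
    - [1,[0,0,0],[0,0,0]]
    - [1,[0,0,0],[0,0,0]]

```text
clock: 1.62
tcp_pos: [0.4599, -0.3706, 0.0276]
orientation: [-0.328, 2.054, -2.05]
contact_force: [0.6, -0.3, 0.8]
grip_width: 0.0852
```

```bash
python3 - <<'E'
from h import *
show([.4625,-.3685,.0225],tool(-72),1)
E
```

```text
1 rows of [-0.0031, 0.0051, -0.0012] [0.12, 0.04, 0.09] |d| 0.006 |w| 0.16
```

Emit:
jog_arm:
  motion:
    - [1,[-0.003,0.005,-0.001],[0,0,0]]
    - [0,[0,0,0],[0,0,0]]
    - [0,[0,0,0],[0,0,0]]
    - [0,[0,0,0],[0,0,0]]
    - [0,[0,0,0],[0,0,0]]
    - [0,[0,0,0],[0,0,0]]
    - [0,[0,0,0],[0,0,0]]
  force: 90

```text
clock: 2.2
tcp_pos: [0.4634, -0.3696, 0.0242]
orientation: [-0.324, 2.051, -2.052]
contact_force: [-1.4, 1.6, 6.9]
grip_width: 0.0201
```

```bash
python3 - <<'E'
from h import *
from bench import r
o=r.get_obs();M=R.from_rotvec(o["orientation"]).as_matrix()
print(o["tcp_pos"],o["grip_width"],o["joints"].round(2)); 
# waypoint A: lift; B: above/outside rig, handle high 18
E
```

```text
[ 0.46335423 -0.3695776   0.02416587] 0.020054809272110043 [ 0.64  0.64 -0.09  1.9   0.1   0.61 -0.77]
```

```bash
cat >> h.py <<'E'
OFF=.0132
def barpose(x,y,z,pitch,yaw=0):
    """bar grip-axis point in rig mm -> tcp,R ; pitch + = handle low"""
    T=tool(np.degrees(YAW)+yaw,pitch); G=rig([x,y,z]); return G-OFF*T.as_matrix()[:,1],T
def barnow(off=OFF):
    from bench import r
    o=r.get_obs();T=R.from_rotvec(o["orientation"]); M=T.as_matrix()
    G=torig(o["tcp_pos"]+off*M[:,1]); d=R.from_euler('z',-YAW).apply(-M[:,0])
    print("t %.2f"%o["clock"],"G rig",G.round(1),"tip",(G+165*d).round(1),"pitch",np.degrees(np.arcsin(d[2])).round(2),"yaw",np.degrees(np.arctan2(-d[0],d[1])).round(2),"F",o["contact_force"].round(1),"w",o["grip_width"].round(4),"j",o["joints"].round(2))
E
python3 - <<'E'
from h import *
from bench import r
barnow()
o=r.get_obs()
pA=o["tcp_pos"]+[0,0,.14]
c,s=np.cos(np.radians(18)),np.sin(np.radians(18))
ins=np.array([-18,-134,97.])
pre=ins-80*np.array([0,c,-s]); print(pre)
p,T=barpose(*pre,-18)
show(p,T,14,pA,o["orientation"])
# tool-frame step for insertion 80 along bar
E
```

```text
Traceback (most recent call last):
  File "h.py", line 47, in barnow
    print("t %.2f"%o["clock"],"G rig",G.round(1),"tip",(G+165*d).round(1),"pitch",np.degrees(np.arcsin(d[2])).round(2),"yaw",np.degrees(np.arctan2(-d[0],d[1])).round(2),"F",o["contact_force"].round(1),"w",o["grip_width"].round(4),"j",o["joints"].round(2))
                                                                                                                                                                                                             ^^^^^^^^^^^^^^^^^^^^^
AttributeError: 'float' object has no attribute 'round'
```

```bash
sed -i 's/o\["grip_width"\].round(4)/round(o["grip_width"],4)/' h.py
python3 - <<'E'
from h import *
from bench import r
barnow()
o=r.get_obs()
pA=o["tcp_pos"]+[0,0,.14]
c,s=np.cos(np.radians(18)),np.sin(np.radians(18))
ins=np.array([-18,-134,97.])
pre=ins-80*np.array([0,c,-s]); print(pre)
p,T=barpose(*pre,-18)
show(p,T,14,pA,o["orientation"])
E
```

```text
t 2.20 G rig [-132.7 -453.9   11. ] tip [  22.7 -398.5   11. ] pitch 0.02 yaw -70.4 F [-1.4  1.6  6.9] w 0.0201 j [ 0.64  0.64 -0.09  1.9   0.1   0.61 -0.77]
[ -18.         -210.0845213   121.72135955]
14 rows of [-0.0204, -0.001, -0.0048] [0.79, -4.99, -1.12] |d| 0.021 |w| 5.17
```

Emit:
jog_arm:
  motion:
    - [0,[0,-0.01,0],[0,0,0]]
    - [0,[0,-0.025,0],[0,0,0]]
    - [0,[0,-0.035,0],[0,0,0]]
    - [0,[0,-0.035,0],[0,0,0]]
    - [0,[0,-0.035,0],[0,0,0]]

```text
clock: 2.62
tcp_pos: [0.4622, -0.3686, 0.1646]
orientation: [-0.327, 2.054, -2.051]
contact_force: [1.0, 0.0, -4.6]
grip_width: 0.0201
```

Emit:
jog_arm:
  motion:
    - [0,[-0.0205,-0.001,-0.005],[0.8,-5,-1.1]]
    - [0,[-0.0205,-0.001,-0.005],[0.8,-5,-1.1]]
    - [0,[-0.0205,-0.001,-0.005],[0.8,-5,-1.1]]
    - [0,[-0.0205,-0.001,-0.005],[0.8,-5,-1.1]]
    - [0,[-0.0205,-0.001,-0.005],[0.8,-5,-1.1]]
    - [0,[-0.0205,-0.001,-0.005],[0.8,-5,-1.1]]
    - [0,[-0.0205,-0.001,-0.005],[0.8,-5,-1.1]]
    - [0,[-0.0205,-0.001,-0.005],[0.8,-5,-1.1]]
    - [0,[-0.0205,-0.001,-0.005],[0.8,-5,-1.1]]
    - [0,[-0.0205,-0.001,-0.005],[0.8,-5,-1.1]]

```text
clock: 3.45
tcp_pos: [0.5825, -0.2028, 0.1513]
orientation: [-1.18, 1.363, -1.663]
contact_force: [-0.1, 0.2, -4.4]
grip_width: 0.0201
```

```bash
python3 - <<'E'
from h import *
barnow()
p,T=barpose(-18,-210,121.7,-18)
show(p,T,5)
E
```

```text
t 3.45 G rig [ -18.7 -286.8  138.5] tip [  36.8 -135.9  101.4] pitch -12.99 yaw -20.21 F [-0.1  0.2 -4.4] w 0.0201 j [ 0.3   0.5  -0.24  1.8   0.44  0.93 -0.57]
5 rows of [-0.0157, -0.0008, -0.0032] [0.59, -3.92, -0.91] |d| 0.016 |w| 4.06
```

Emit:
jog_arm:
  motion:
    - [0,[-0.016,-0.001,-0.003],[0.6,-4,-1.0]]
    - [0,[-0.016,-0.001,-0.003],[0.6,-4,-1.0]]
    - [0,[-0.016,-0.001,-0.003],[0.6,-4,-1.0]]
    - [0,[-0.016,-0.001,-0.003],[0.6,-4,-1.0]]
    - [0,[0,0,0],[0,0,0]]
    - [0,[0,0,0],[0,0,0]]
    - [0,[0,0,0],[0,0,0]]

```text
clock: 4.03
tcp_pos: [0.5876, -0.1411, 0.1388]
orientation: [-1.387, 1.125, -1.504]
contact_force: [-0.3, -1.5, -4.4]
grip_width: 0.0199
```

```bash
python3 - <<'E'
from h import *
from bench import r
barnow()
p,T=barpose(-18,-210,121.7,-18)
show(p,T,1)
for n in("top","scene"):
    f=r.grab_frame(n);pickle.dump(f,open(n+"2.pkl","wb"))
    im=f["image"][:,:,::-1]
    c=im[120:260,220:480] if n=="top" else im[100:320,170:430]
    cv2.imwrite(f"pics/{n}2.png",np.clip(cv2.resize(c,None,fx=2.5,fy=2.5,interpolation=cv2.INTER_CUBIC).astype(float)*1.6,0,255).astype(np.uint8))
E
```

```text
t 4.03 G rig [ -15.1 -225.9  126.2] tip [ -3.9 -68.9  76.8] pitch -17.43 yaw -4.08 F [-0.3 -1.5 -4.4] w 0.0199 j [ 0.19  0.51 -0.28  1.84  0.56  0.93 -0.52]
1 rows of [-0.0164, -0.0004, -0.0042] [0.65, -3.89, -0.55] |d| 0.017 |w| 3.98
```

View pics/top2.png

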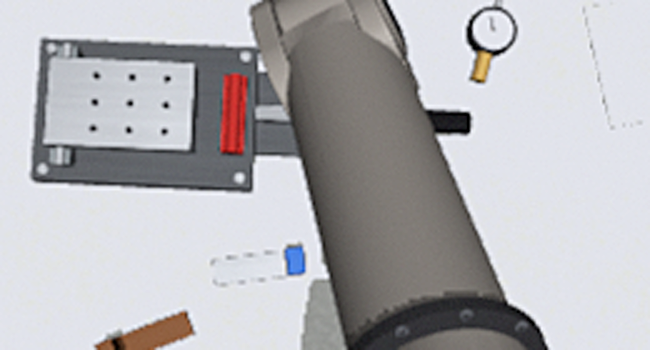

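View pics/scene2.png

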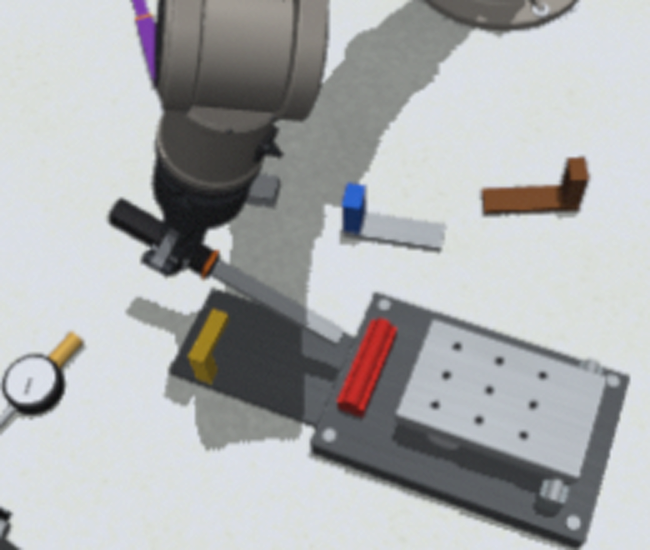

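```bash
python3 - <<'E'
from h import *
f=pickle.load(open("scene2.pkl","rb"))
q=cloud(f).reshape(-1,3); m=f["range_z"].ravel()>0
g=torig(q)
Y=np.array([0,np.cos(np.radians(17.43)),-np.sin(np.radians(17.43))])
m&=(g[:,0]>-45)&(g[:,0]<25)&(g[:,1]>-190)&(g[:,1]<-50)&(g[:,2]>68)&(g[:,2]<130)
c=g[m]; print(len(c), c[:,1].max())
for y in range(-180,-50,15):
    k=c[(abs(c[:,1]-y)<5)]
    if len(k): print(y,len(k),k[:,0].mean().round(1),k[:,0].min().round(1),k[:,0].max().round(1),np.median(k[:,2]).round(1))
E
```

```text
438 -72.13441740987007
-180 38 -8.5 -17.5 -1.4 115.9
-165 35 -7.0 -16.9 -0.2 111.2
-150 39 -6.4 -14.8 0.6 106.7
-135 37 -5.9 -14.5 1.2 101.4
-120 36 -4.6 -14.2 2.4 97.2
-105 34 -3.4 -13.0 3.7 92.0
-90 37 -2.5 -11.3 4.7 87.3
-75 29 -1.8 -10.2 6.2 83.0
```

```bash
python3 - <<'E'
from h import *
p,T=barpose(-20,-205,121.0,-18)
show(p,T,2)
E
```

```text
2 rows of [-0.0111, -0.0007, -0.0032] [0.32, -1.98, -0.27] |d| 0.0116 |w| 2.03
```

Emit:
jog_arm:
  motion:
    - [0,[-0.011,-0.001,-0.003],[0.3,-2,-0.3]]
    - [0,[-0.011,0,-0.003],[0.3,-2,-0.3]]
    - [0,[0,0,0],[0,0,0]]
    - [0,[0,0,0],[0,0,0]]

```text
clock: 4.47
tcp_pos: [0.5834, -0.1169, 0.1325]
orientation: [-1.431, 1.064, -1.451]
contact_force: [-0.4, -0.7, -3.4]
grip_width: 0.02
```

```bash
python3 - <<'E'
from h import *
barnow()
p,T=barpose(-20,-134,97.0,-18)
show(p,T,6)
E
```

```text
t 4.47 G rig [ -19.8 -202.   120. ] tip [-20.9 -45.   69.1] pitch -17.98 yaw 0.39 F [-0.4 -0.7 -3.4] w 0.02 j [ 0.16  0.51 -0.3   1.87  0.58  0.92 -0.52]
6 rows of [-0.012, 0.0001, 0.0] [-0.0, 0.06, -0.0] |d| 0.012 |w| 0.06
```

Emit:
jog_arm:
  motion:
    - [0,[-0.012,0,0],[0,0.1,0]]
    - [0,[-0.012,0,0],[0,0.1,0]]
    - [0,[-0.012,0,0],[0,0,0]]
    - [0,[-0.012,0,0],[0,0.1,0]]
    - [0,[-0.012,0,0],[0,0,0]]
    - [0,[-0.009,0,0],[0,0,0]]
    - [0,[0,0,0],[0,0,0]]
    - [0,[0,0,0],[0,0,0]]

```text
clock: 5.13
tcp_pos: [0.5855, -0.0523, 0.1113]
orientation: [-1.427, 1.068, -1.457]
contact_force: [-0.1, 0.9, -4.2]
grip_width: 0.0196
```

```bash
python3 - <<'E'
from h import *
from bench import r
barnow()
for n in("scene",):
    f=r.grab_frame(n);pickle.dump(f,open(n+"3.pkl","wb"))
    im=f["image"][:,:,::-1]
    c=im[100:320,170:430]
    cv2.imwrite(f"pics/{n}3.png",np.clip(cv2.resize(c,None,fx=2.5,fy=2.5,interpolation=cv2.INTER_CUBIC).astype(float)*1.6,0,255).astype(np.uint8))
E
```

```text
t 5.13 G rig [ -19.5 -137.4   98.8] tip [-19.4  19.5  47.7] pitch -18.03 yaw -0.02 F [-0.1  0.9 -4.2] w 0.0196 j [ 0.06  0.54 -0.31  1.87  0.59  0.92 -0.65]
```

View pics/scene3.png

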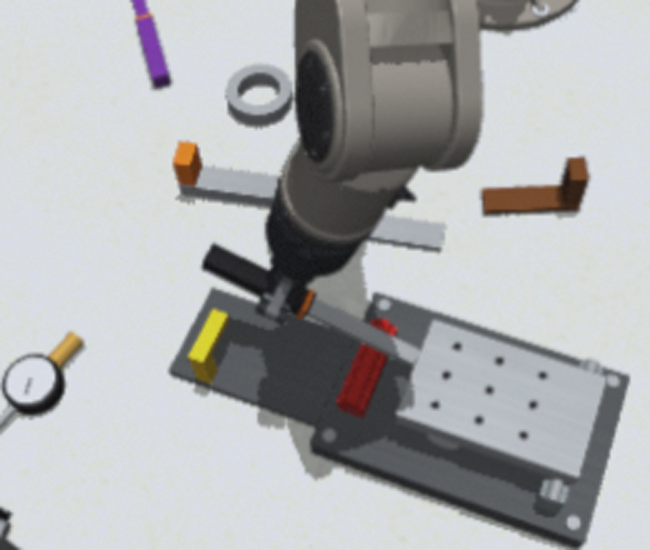

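```bash
cat >> h.py <<'E'
def lever(x,p,s=95,h=13,yaw=0):
    a=np.radians(p); d=np.array([np.cos(a),np.sin(a)]); n=np.array([-d[1],d[0]])
    G=np.array([-45,50])+h*n-s*d
    return barpose(x,G[0],G[1],p,yaw)
E
python3 - <<'E'
from h import *
p,T=lever(-19.5,-18); show(p,T,2)
q,U=lever(-19.5,-6); show(q,U,4,p,T.as_rotvec())
p,T=lever(-19.5,12); show(p,T,6,q,U.as_rotvec())
E
```

```text
2 rows of [-0.0045, 0.0024, -0.0] [0.01, -0.05, 0.03] |d| 0.0051 |w| 0.06
4 rows of [0.0012, 0.005, -0.0] [0.0, -0.0, 3.0] |d| 0.0052 |w| 3.0
6 rows of [0.0012, 0.005, 0.0] [0.0, -0.0, 3.0] |d| 0.0052 |w| 3.0
```

Emit:
jog_arm:
  motion:
    - [0,[-0.0045,0.0024,0],[0,0,0]]
    - [0,[-0.0045,0.0024,0],[0,0,0]]
    - [0,[0.0012,0.005,0],[0,0,3]]
    - [0,[0.0012,0.005,0],[0,0,3]]
    - [0,[0.0012,0.005,0],[0,0,3]]
    - [0,[0.0012,0.005,0],[0,0,3]]
    - [0,[0,0,0],[0,0,0]]
    - [0,[0,0,0],[0,0,0]]

```text
clock: 5.85
tcp_pos: [0.5856, -0.0567, 0.0864]
orientation: [-1.273, 1.181, -1.311]
contact_force: [-1.3, -1.4, 3.2]
grip_width: 0.0196
```

```bash
python3 - <<'E'
from h import *
barnow()
p,T=lever(-19.5,12); show(p,T,6)
E
```

```text
t 5.85 G rig [ -19.2 -139.1   73.3] tip [-18.6  24.9  55.7] pitch -6.13 yaw -0.22 F [-1.3 -1.4  3.2] w 0.0196 j [ 0.24  0.57 -0.39  1.88  0.45  0.8  -0.46]
6 rows of [0.0011, 0.0051, -0.0] [-0.01, -0.04, 3.02] |d| 0.0052 |w| 3.02
```

Emit:
jog_arm:
  motion:
    - [0,[0.0012,0.005,0],[0,0,3]]
    - [0,[0.0012,0.005,0],[0,0,3]]
    - [0,[0.0012,0.005,0],[0,0,3]]
    - [0,[0.0012,0.005,0],[0,0,3]]
    - [0,[0.0012,0.005,0],[0,0,3]]
    - [0,[0.0012,0.005,0],[0,0,3]]
    - [0,[0,0,0],[0,0,0]]
    - [0,[0,0,0],[0,0,0]]
    - [0,[0,0,0],[0,0,0]]

```text
clock: 6.6
tcp_pos: [0.5858, -0.063, 0.0562]
orientation: [-1.039, 1.318, -1.08]
contact_force: [0.2, -4.9, 1.5]
grip_width: 0.0201
```

```bash
cat >> h.py <<'E'
def plate(f):
    g=torig(cloud(f).reshape(-1,3)); m=(f["range_z"].ravel()>0)&(abs(g[:,0])<45)&(g[:,1]>8)&(g[:,1]<140)&(g[:,2]>70)&(g[:,2]<125)
    c=g[m]
    a=None
    for _ in range(4):
        a=np.polyfit(c[:,1],c[:,2],1); c=c[abs(np.polyval(a,c[:,1])-c[:,2])<4]
    print("plate slope rad",-a[0].round(4),"z at y=20",np.polyval(a,20).round(1),len(c))
def crop(f,name,box,k=2.5):
    x0,y0,x1,y1=box; c=f["image"][y0:y1,x0:x1,::-1]
    cv2.imwrite(name,np.clip(cv2.resize(c,None,fx=k,fy=k,interpolation=cv2.INTER_CUBIC).astype(float)*1.6,0,255).astype(np.uint8))
E
python3 - <<'E'
from h import *
from bench import r
barnow()
f=r.grab_frame("scene"); plate(f); crop(f,"pics/s4.png",(170,100,430,320))
E
```

```text
t 6.60 G rig [ -18.9 -141.3   43.3] tip [-18.6  20.2  77. ] pitch 11.77 yaw -0.11 F [ 0.2 -4.9  1.5] w 0.0201 j [ 0.54  0.68 -0.58  1.86  0.22  0.71 -0.13]
plate slope rad 0.1502 z at y=20 101.0 2308
```

View pics/s4.png

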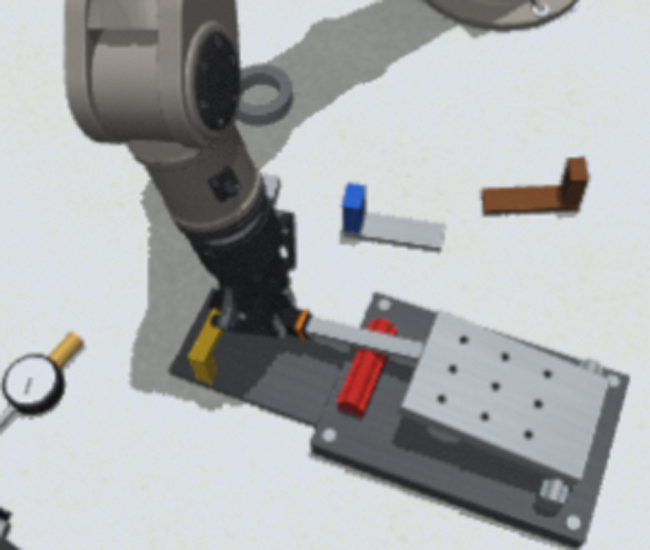

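Emit:
jog_arm:
  motion:
    - [0,[0,0,0.006],[0,0,0]]
    - [0,[0,0,0.007],[0,0,0]]
    - [0,[0,0,0.007],[0,0,0]]
    - [0,[0,0,0.007],[0,0,0]]
    - [0,[0,0,0.006],[0,0,0]]
    - [0,[0,0,0.005],[0,0,0]]
    - [0,[0,0,0],[0,0,0]]
    - [0,[0,0,0],[0,0,0]]

```text
clock: 7.32
tcp_pos: [0.6141, -0.0627, 0.053]
orientation: [-1.059, 1.324, -1.064]
contact_force: [-20.7, -5.7, 7.3]
grip_width: 0.02
```

```bash
python3 - <<'E'
from h import *
from bench import r
barnow()
f=r.grab_frame("scene"); plate(f); crop(f,"pics/s5.png",(230,180,350,320),4)
E
```

```text
t 7.32 G rig [   9.2 -140.3   40.1] tip [ 8.1 21.3 73.5] pitch 11.67 yaw 0.39 F [-20.7  -5.7   7.3] w 0.02 j [ 0.51  0.72 -0.57  1.77  0.23  0.77 -0.13]
plate slope rad 0.1669 z at y=20 103.1 2324
```

View pics/s5.png

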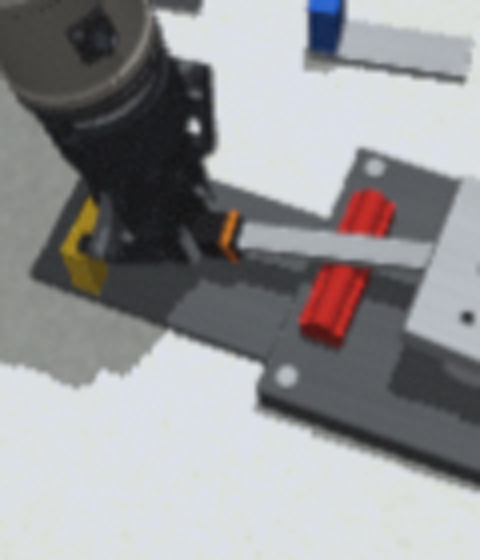

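Emit:
jog_arm:
  motion:
    - [0,[0,0,0.003],[0,0,0]]
    - [0,[0,0,0.003],[0,0,0]]
    - [0,[0,0,0.002],[0,0,0]]
    - [0,[0,0,0],[0,0,0]]
    - [0,[0,0,0],[0,0,0]]

```text
clock: 7.78
tcp_pos: [0.6208, -0.0628, 0.0529]
orientation: [-1.062, 1.325, -1.062]
contact_force: [-23.3, -5.6, 9.5]
grip_width: 0.0202
```

```bash
python3 - <<'E'
from h import *
from bench import r
barnow()
f=r.grab_frame("scene"); plate(f)
f=r.grab_frame("wrist"); crop(f,"pics/w5.png",(0,0,640,400),1.2)
E
```

```text
t 7.78 G rig [  15.9 -140.1   39.9] tip [14.6 21.5 73.3] pitch 11.65 yaw 0.44 F [-23.3  -5.6   9.5] w 0.0202 j [ 0.5   0.73 -0.56  1.75  0.23  0.78 -0.13]
plate slope rad 0.1674 z at y=20 103.2 2321
```

View pics/w5.png

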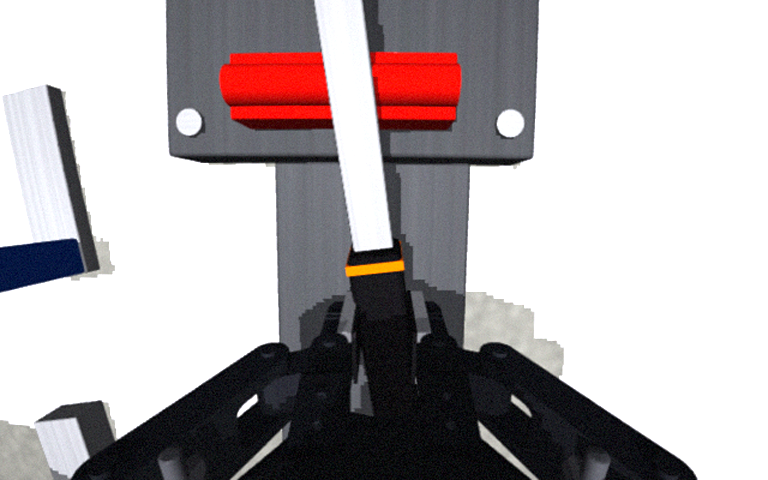

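Emit:
jog_arm:
  motion:
    - [0,[0,-0.002,-0.001],[0,0,-0.5]]
    - [0,[0,-0.002,-0.001],[0,0,-0.5]]
    - [0,[0,-0.002,-0.001],[0,0,-0.5]]
    - [0,[0,0,0],[0,0,0]]
    - [0,[0,0,0],[0,0,0]]

```text
clock: 8.3
tcp_pos: [0.6211, -0.0645, 0.0594]
orientation: [-1.075, 1.312, -1.088]
contact_force: [-15.1, -4.2, 2.0]
grip_width: 0.02
```

```bash
python3 - <<'E'
from h import *
from bench import r
barnow()
f=r.grab_frame("scene"); plate(f)
E
```

```text
t 8.30 G rig [  16.2 -142.2   46.4] tip [15.5 20.2 75.5] pitch 10.16 yaw 0.27 F [-15.1  -4.2   2. ] w 0.02 j [ 0.48  0.71 -0.55  1.76  0.24  0.78 -0.15]
plate slope rad 0.1356 z at y=20 99.0 2301
```

Near the held angle. Open slowly.

Emit:
jog_arm:
  motion:
    - [0.3,[0,0,0],[0,0,0]]
    - [0.4,[0,0,-0.004],[0,0,0]]
    - [0.6,[0,0,-0.004],[0,0,0]]
    - [0.9,[0,0,0],[0,0,0]]
    - [0.9,[0,0,0],[0,0,0]]
    - [0.9,[0,0,0],[0,0,0]]
    - [0.9,[0,0,0],[0,0,0]]

```text
clock: 8.93
tcp_pos: [0.6208, -0.0638, 0.0621]
orientation: [-1.056, 1.308, -1.096]
contact_force: [0.5, 0.6, -0.1]
grip_width: 0.0767
```

```bash
python3 - <<'E'
from h import *
from bench import r
barnow()
f=r.grab_frame("scene"); plate(f)
f=r.grab_frame("wrist"); crop(f,"pics/w6.png",(0,0,640,400),1.2)
E
```

```text
t 8.93 G rig [  16.1 -141.4   49.1] tip [16.4 20.9 79.2] pitch 10.48 yaw -0.09 F [ 0.5  0.6 -0.1] w 0.0767 j [ 0.49  0.7  -0.55  1.77  0.24  0.76 -0.15]
plate slope rad 0.1318 z at y=20 98.7 2323
```

View pics/w6.png

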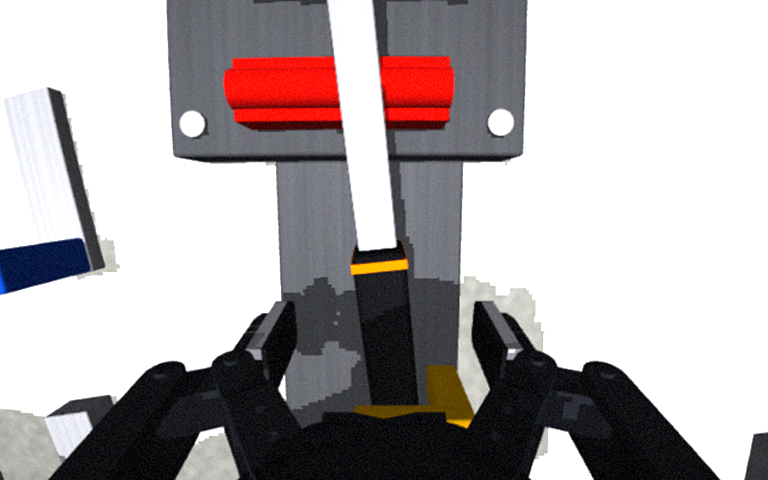

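```bash
python3 - <<'E'
from h import *
from bench import r
o=r.get_obs(); np.save("regrasp.npy",np.r_[o["tcp_pos"],o["orientation"]])
M=R.from_rotvec(o["orientation"]).as_matrix()
p=o["tcp_pos"]-.12*M[:,1]
print(p)
show([.4414,-.0405,.14],tool(8.5),6,p,o["orientation"])
E
```

```text
[ 0.61980668 -0.08569244  0.17995995]
6 rows of [-0.0081, 0.0075, -0.0294] [-0.17, -1.7, -1.74] |d| 0.0314 |w| 2.44
```

Emit:
jog_arm:
  motion:
    - [1,[0,-0.02,0],[0,0,0]]
    - [1,[0,-0.03,0],[0,0,0]]
    - [1,[0,-0.035,0],[0,0,0]]
    - [1,[0,-0.035,0],[0,0,0]]

```text
clock: 9.37
tcp_pos: [0.6191, -0.0858, 0.1807]
orientation: [-1.057, 1.31, -1.095]
contact_force: [-0.0, -0.2, 0.7]
grip_width: 0.0855
```

Emit:
jog_arm:
  motion:
    - [1,[-0.008,0.007,-0.03],[-0.2,-1.7,-1.7]]
    - [1,[-0.008,0.007,-0.03],[-0.2,-1.7,-1.7]]
    - [1,[-0.008,0.007,-0.03],[-0.2,-1.7,-1.7]]
    - [1,[-0.008,0.007,-0.03],[-0.2,-1.7,-1.7]]
    - [1,[-0.008,0.007,-0.03],[-0.2,-1.7,-1.7]]
    - [1,[-0.008,0.007,-0.03],[-0.2,-1.7,-1.7]]
    - [1,[0,0,0],[0,0,0]]
    - [1,[0,0,0],[0,0,0]]

```text
clock: 10.03
tcp_pos: [0.4361, -0.0413, 0.1429]
orientation: [-1.278, 1.103, -1.092]
contact_force: [1.1, -0.4, -0.5]
grip_width: 0.0856
```

```bash
python3 - <<'E'
from h import *
from bench import r
barnow()
f=r.grab_frame("scene"); plate(f);crop(f,"pics/s7.png",(170,100,430,320))
f=r.grab_frame("wrist"); crop(f,"pics/w7.png",(0,0,640,400),1.2)
q=cloud(f).reshape(-1,3);H,S,V=masks(f)
m=(f["range_z"].ravel()>0)&((S>130)&(H>100)&(H<125)).ravel()&(q[:,2]>.05)&(q[:,2]<.07)
c=q[m];print(len(c),c.mean(0),cv2.minAreaRect((c[:,:2]*1000).astype(np.float32)) if len(c) else 0)
b=q[(f["range_z"].ravel()>0)&(abs(q[:,2]-.01)<.004)&(abs(q[:,0]-.433)<.04)&(q[:,1]>-.025)&(q[:,1]<.08)]
print(len(b),b.mean(0),cv2.minAreaRect((b[:,:2]*1000).astype(np.float32)) if len(b)>4 else 0)
show([.4414,-.0405,.045],tool(8.5),4)
E
```

```text
t 10.03 G rig [-169.2 -126.5  129.7] tip [-198.5   35.9  130.4] pitch 0.22 yaw 10.24 F [ 1.1 -0.4 -0.5] w 0.0856 j [ 0.52  0.31 -0.65  2.16  0.27  0.75 -0.15]
plate slope rad 0.1315 z at y=20 98.6 2307
1085 [ 0.44663678 -0.0374109   0.05829032] ((525.6942749023438, -61.4630241394043), (66.38848114013672, 209.06907653808594), 88.2820816040039)
3299 [0.42911615 0.01719969 0.00910953] ((429.4007263183594, 14.27587890625), (30.14505386352539, 83.71308898925781), 8.651010513305664)
4 rows of [-0.0002, 0.0247, 0.0007] [0.02, 0.0, -0.07] |d| 0.0247 |w| 0.07
```

View pics/w7.png

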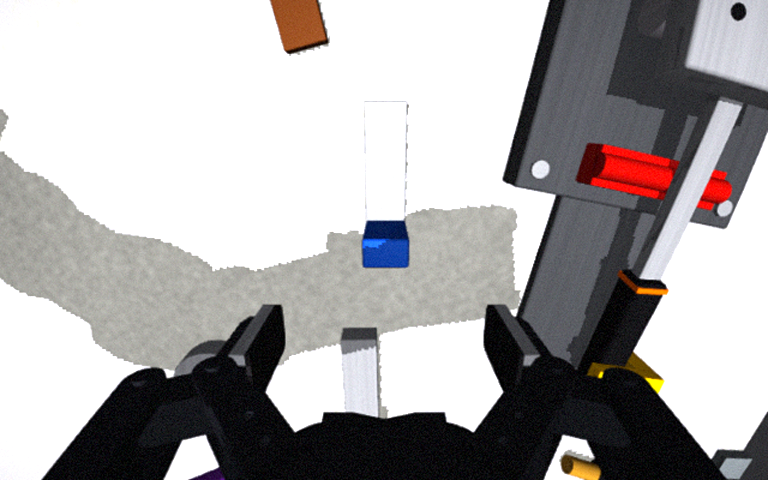

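View pics/s7.png

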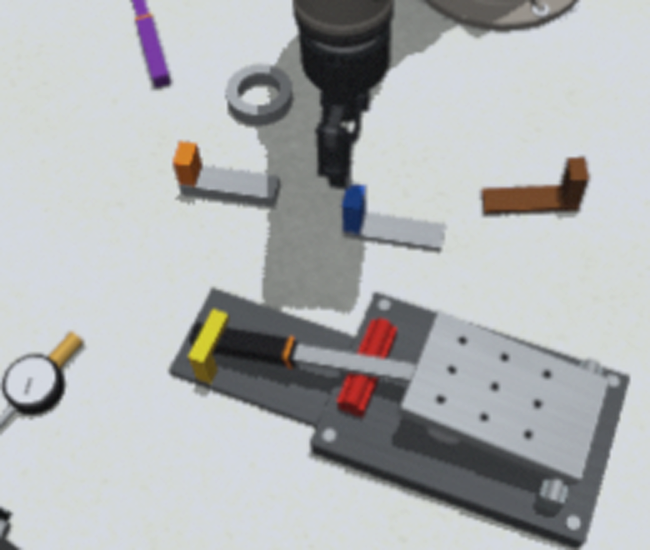

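Emit:
jog_arm:
  motion:
    - [1,[0,0.03,0.0003],[0,0,0]]
    - [1,[0,0.03,0.0003],[0,0,0]]
    - [1,[0,0.025,0.0004],[0,0,0]]
    - [0.5,[0,0.013,0],[0,0,0]]
    - [0.3,[0,0,0],[0,0,0]]
    - [0,[0,0,0],[0,0,0]]
    - [0,[0,0,0],[0,0,0]]
    - [0,[0,0,0],[0,0,0]]
    - [0,[0,0,0],[0,0,0]]
  force: 60

```text
clock: 10.88
tcp_pos: [0.4397, -0.0412, 0.0462]
orientation: [-1.273, 1.101, -1.096]
contact_force: [0.2, 0.6, 3.3]
grip_width: 0.0291
```

```bash
python3 - <<'E'
from h import *
from bench import r
o=r.get_obs();print(o["grip_width"],o["joints"].round(2),o["tcp_pos"])
p0=o["tcp_pos"]+[0,0,.09]
# target: spacer origin at rig(-150,45) outside, jaw -91.6
T=tool(-91.6)
p1=rig([-60-95-3.5,45,0]);p1[2]=o["tcp_pos"][2]+.06
show(p1,T,14,p0,o["orientation"])
E
```

```text
0.029139696969760757 [ 0.4   0.49 -0.53  2.22  0.47  0.54 -0.34] [ 0.43971327 -0.04122532  0.04617561]
14 rows of [-0.0116, 0.0022, -0.0078] [0.02, 7.15, -0.01] |d| 0.0141 |w| 7.15
```

Emit:
jog_arm:
  motion:
    - [0,[0,-0.015,0],[0,0,0]]
    - [0,[0,-0.03,0],[0,0,0]]
    - [0,[0,-0.035,0],[0,0,0]]
    - [0,[-0.0115,0,-0.008],[0,7.1,0]]
    - [0,[-0.0115,0,-0.008],[0,7.1,0]]
    - [0,[-0.0115,0,-0.008],[0,7.1,0]]
    - [0,[-0.0115,0,-0.008],[0,7.1,0]]
    - [0,[-0.0115,0,-0.008],[0,7.1,0]]
    - [0,[-0.0115,0,-0.008],[0,7.1,0]]
    - [0,[-0.0115,0,-0.008],[0,7.1,0]]

```text
clock: 11.72
tcp_pos: [0.4023, 0.0469, 0.126]
orientation: [-0.777, 1.725, -1.716]
contact_force: [0.3, 0.5, -2.4]
grip_width: 0.0292
```

Emit:
jog_arm:
  motion:
    - [0,[-0.0115,0,-0.008],[0,7.1,0]]
    - [0,[-0.0115,0,-0.008],[0,7.1,0]]
    - [0,[-0.0115,0,-0.008],[0,7.1,0]]
    - [0,[-0.0115,0,-0.008],[0,7.1,0]]
    - [0,[-0.0115,0,-0.008],[0,7.1,0]]
    - [0,[-0.0115,0,-0.008],[0,7.1,0]]
    - [0,[0,0,0],[0,0,0]]
    - [0,[0,0,0],[0,0,0]]
    - [0,[0,0,0],[0,0,0]]

```text
clock: 12.47
tcp_pos: [0.4356, 0.1208, 0.1257]
orientation: [-0.127, 2.17, -2.162]
contact_force: [-0.2, -0.2, -1.5]
grip_width: 0.0292
```

```bash
cat >> h.py <<'E'
SX=-3.6; SZ=46.2
def sppose(x,y,z):
    """spacer origin in rig mm, spacer x along rig +x"""
    p=rig([x+SX,y,z+SZ]); return p,tool(np.degrees(YAW)-90)
def spnow():
    from bench import r
    o=r.get_obs();M=R.from_rotvec(o["orientation"]).as_matrix()
    d=R.from_euler('z',-YAW).apply(-M[:,0]) # spacer x dir
    P=torig(o["tcp_pos"]+SZ/1000*M[:,1])-SX*d
    print("t",round(o["clock"],2),"spacer origin",P.round(1),"xdir",d.round(3),"F",o["contact_force"].round(1),"w",round(o["grip_width"],4),"j",o["joints"].round(2))
E
python3 - <<'E'
from h import *
from bench import r
spnow()
p,T=sppose(-165,45,36);show(p,T,3)
E
```

```text
t 12.47 spacer origin [-170.8   36.2   79.5] xdir [ 0.99   0.14  -0.005] F [-0.2 -0.2 -1.5] w 0.0292 j [-0.08  0.32 -0.38  2.16  0.18  0.69 -2.03]
3 rows of [-0.0022, 0.0145, -0.0029] [0.07, 2.67, 0.09] |d| 0.0149 |w| 2.68
```

Emit:
jog_arm:
  motion:
    - [0,[-0.002,0.012,-0.003],[0,2.7,0.1]]
    - [0,[-0.002,0.012,-0.003],[0,2.7,0.1]]
    - [0,[-0.002,0.012,-0.003],[0,2.7,0.1]]
    - [0,[0,0,0],[0,0,0]]
    - [0,[0,0,0],[0,0,0]]
    - [0,[0,0,0],[0,0,0]]

```text
clock: 12.97
tcp_pos: [0.4416, 0.1305, 0.0902]
orientation: [-0.035, -2.211, 2.202]
contact_force: [-0.7, -0.3, -2.7]
grip_width: 0.0292
```

```bash
python3 - <<'E'
from h import *
from bench import r
spnow()
f=r.grab_frame("scene"); plate(f);crop(f,"pics/s8.png",(270,140,430,320),3.3)
g=torig(cloud(f).reshape(-1,3)); m=(f["range_z"].ravel()>0)
b=g[m&(g[:,0]>-160)&(g[:,0]<-65)&(g[:,1]>15)&(g[:,1]<80)&(g[:,2]>38)&(g[:,2]<62)]
print(len(b),b.mean(0),cv2.minAreaRect(b[:,:2].astype(np.float32)),np.percentile(b[:,2],[5,50,95]))
p,T=sppose(-165,45,33);show(p,T,1)
f=r.grab_frame("wrist"); crop(f,"pics/w8.png",(0,0,640,400),1.2)
E
```

```text
t 12.97 spacer origin [-164.8   45.6   44. ] xdir [ 1.    -0.003  0.001] F [-0.7 -0.3 -2.7] w 0.0292 j [-0.14  0.39 -0.33  2.17  0.21  0.61 -2.22]
plate slope rad 0.1325 z at y=20 98.7 2313
406 [-113.57911982   46.25749522   53.11965222] ((-113.26899719238281, 46.09794616699219), (85.29640197753906, 30.075462341308594), 0.3422528803348541) [50.82681283 52.92356904 55.78198757]
1 rows of [0.0004, 0.0112, 0.0006] [0.25, -0.18, -0.09] |d| 0.0112 |w| 0.32
```

View pics/s8.png

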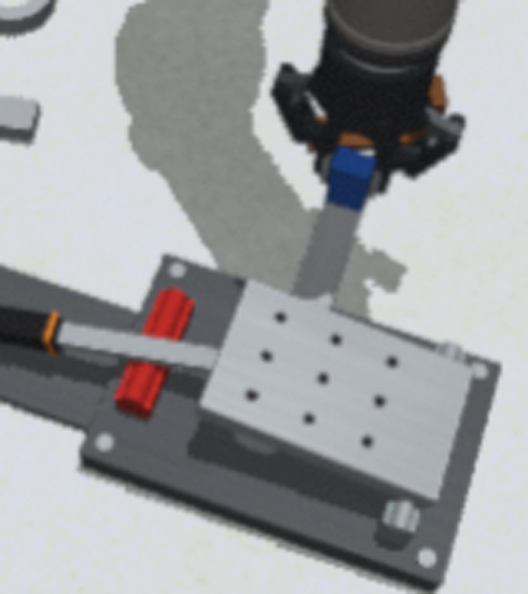

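View pics/w8.png

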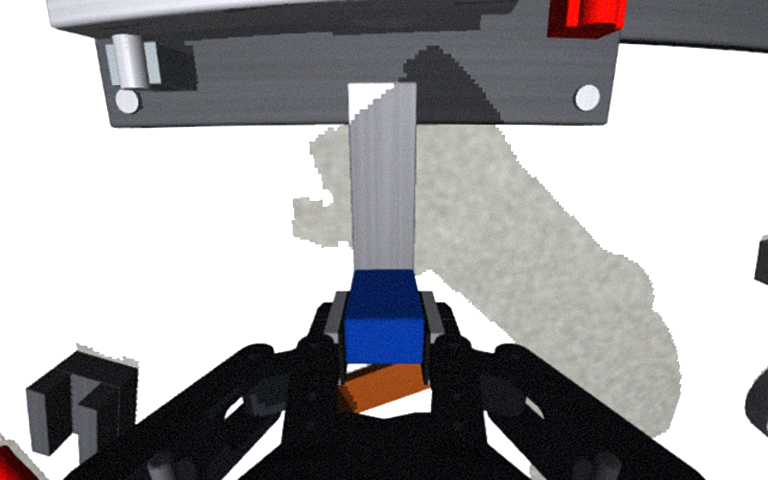

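```bash
python3 - <<'E'
from h import *
for n in("top0","scene0"):
    f=pickle.load(open(n+".pkl","rb"));q=cloud(f).reshape(-1,3);m=(f["range_z"].ravel()>0)
    c=q[m&(q[:,2]>.03)&(q[:,2]<.07)&(q[:,0]>.3)&(q[:,0]<.5)&(q[:,1]>.05)&(q[:,1]<.25)]
    print(len(c),c.min(0),c.max(0))
E
```

```text
96 [0.31672985 0.15687217 0.03012193] [0.34747389 0.18584816 0.06507979]
142 [0.31653858 0.15476179 0.0307465 ] [0.350022   0.18268137 0.06242856]
```

Emit:
jog_arm:
  motion:
    - [0,[-0.01,0.005,0.0003],[0,0,0]]
    - [0,[-0.01,0.005,0.0003],[0,0,0]]
    - [0,[0,0.001,0],[0,0,0]]
    - [0,[0,0,0],[0,0,0]]

```text
clock: 13.4
tcp_pos: [0.4625, 0.1297, 0.0782]
orientation: [-0.037, -2.21, 2.2]
contact_force: [-0.1, 0.3, -2.3]
grip_width: 0.0292
```

```bash
python3 - <<'E'
from h import *
spnow()
p,T=sppose(-145,45,31.5);show(p,T,1)
p,T=sppose(-61,45,31.5);show(p,T,6)
E
```

```text
t 13.4 spacer origin [-143.9   45.4   32. ] xdir [ 1.    -0.005  0.   ] F [-0.1  0.3 -2.3] w 0.0292 j [-0.14  0.43 -0.31  2.13  0.22  0.6  -2.21]
1 rows of [0.001, 0.0005, 0.0002] [0.25, -0.3, -0.03] |d| 0.0012 |w| 0.39
6 rows of [-0.0138, 0.0001, -0.0] [0.04, -0.05, -0.0] |d| 0.0138 |w| 0.06
```

Emit:
jog_arm:
  motion:
    - [0,[-0.013,0.0002,0],[0,0,0]]
    - [0,[-0.013,0.0002,0],[0,0,0]]
    - [0,[-0.013,0.0002,0],[0,0,0]]
    - [0,[0,0,0],[0,0,0]]
    - [0,[0,0,0],[0,0,0]]

```text
clock: 13.82
tcp_pos: [0.5006, 0.1287, 0.0779]
orientation: [-0.036, -2.21, 2.2]
contact_force: [0.1, -0.8, -1.7]
grip_width: 0.0292
```

```bash
python3 - <<'E'
from h import *
spnow()
p,T=sppose(-61,45,31.5);show(p,T,4)
E
```

```text
t 13.82 spacer origin [-105.8   45.4   31.7] xdir [ 1.    -0.005  0.   ] F [ 0.1 -0.8 -1.7] w 0.0292 j [-0.12  0.48 -0.3   2.05  0.23  0.64 -2.18]
4 rows of [-0.0112, 0.0001, 0.0] [0.06, -0.07, -0.0] |d| 0.0112 |w| 0.09
```

No contact (tip at x≈-11). Continue home.

Emit:
jog_arm:
  motion:
    - [0,[-0.011,0,0],[0,0,0]]
    - [0,[-0.011,0,0],[0,0,0]]
    - [0,[-0.011,0,0],[0,0,0]]
    - [0,[-0.01,0,0],[0,0,0]]
    - [0,[0,0,0],[0,0,0]]
    - [0,[0,0.001,0],[0,0,0]]
    - [0,[0,0,0],[0,0,0]]

```text
clock: 14.4
tcp_pos: [0.544, 0.1272, 0.077]
orientation: [-0.037, -2.211, 2.201]
contact_force: [-0.3, -0.3, -2.3]
grip_width: 0.0296
```

```bash
python3 - <<'E'
from h import *
from bench import r
spnow()
f=r.grab_frame("scene"); plate(f);crop(f,"pics/s9.png",(270,140,430,320),3.3)
f=r.grab_frame("wrist"); crop(f,"pics/w9.png",(0,0,640,400),1.2)
E
```

```text
t 14.4 spacer origin [-62.3  45.2  30.8] xdir [ 1.    -0.005  0.001] F [-0.3 -0.3 -2.3] w 0.0296 j [-0.11  0.53 -0.29  1.96  0.23  0.69 -2.14]
plate slope rad 0.1328 z at y=20 98.7 2313
```

View pics/s9.png

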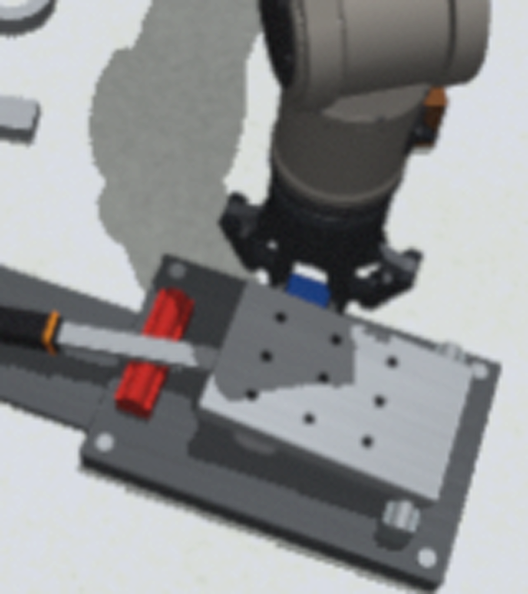

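View pics/w9.png

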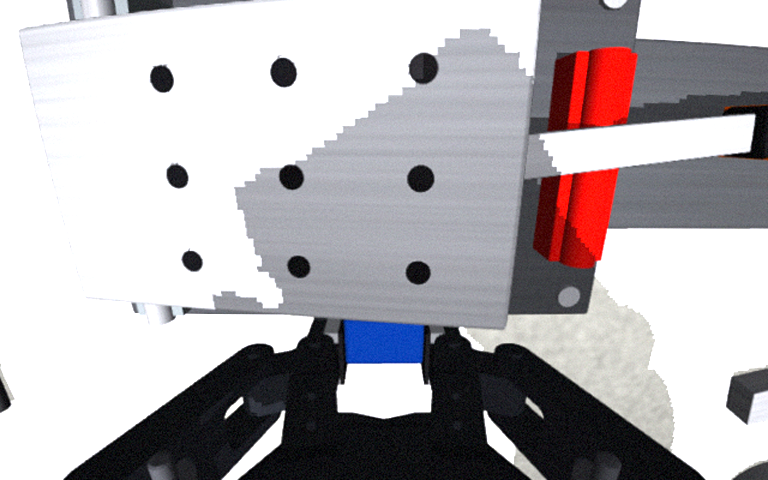

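Emit:
jog_arm:
  motion:
    - [0,[-0.0015,0.001,0],[0,0,0]]
    - [0,[0,0.001,0],[0,0,0]]
    - [0,[0,0,0],[0,0,0]]

```text
clock: 14.75
tcp_pos: [0.5451, 0.1274, 0.0763]
orientation: [-0.037, -2.21, 2.201]
contact_force: [-5.4, -0.5, 9.2]
grip_width: 0.0292
```

```bash
python3 - <<'E'
from h import *
spnow()
E
```

```text
t 14.75 spacer origin [-61.2  45.3  30.1] xdir [ 1.    -0.004  0.001] F [-5.4 -0.5  9.2] w 0.0292 j [-0.11  0.53 -0.29  1.95  0.23  0.69 -2.15]
```

Emit:
jog_arm:
  motion:
    - [0.3,[0,-0.0005,0],[0,0,0]]
    - [0.6,[0,0,0],[0,0,0]]
    - [0.7,[0,0,0],[0,0,0]]
    - [0.8,[0,0,0],[0,0,0]]
    - [0.8,[0,-0.01,0],[0,0,0]]
    - [0.8,[0.005,-0.03,0],[0,0,0]]
    - [0.8,[0.01,-0.035,0],[0,0,0]]
    - [0.8,[0.01,-0.035,0],[0,0,0]]

```text
clock: 15.42
tcp_pos: [0.5196, 0.1276, 0.1871]
orientation: [-0.036, -2.21, 2.2]
contact_force: [0.3, -0.6, 0.1]
grip_width: 0.0682
```

```bash
python3 - <<'E'
from h import *
from bench import r
o=r.get_obs();print(o["tcp_pos"],o["joints"].round(2))
f=r.grab_frame("scene"); plate(f);crop(f,"pics/s10.png",(170,120,430,320))
f=r.grab_frame("wrist"); crop(f,"pics/w10.png",(0,0,640,400),1.2)
q=cloud(f).reshape(-1,3);H,S,V=masks(f);g=torig(q)
m=(f["range_z"].ravel()>0)&((S>130)&(H>100)&(H<125)).ravel()&(g[:,2]>82)&(g[:,2]<100)&(abs(g[:,0]+60)<40)&(abs(g[:,1]-45)<40)
c=g[m];print(len(c),c.mean(0),cv2.minAreaRect(c[:,:2].astype(np.float32)))
s=np.load("regrasp.npy"); M=R.from_rotvec(s[3:]).as_matrix(); p=s[:3]-.1*M[:,1]; print(p)
show(p,R.from_rotvec(s[3:]),14)
E
```

```text
[0.5195994  0.12755219 0.18705742] [-0.07  0.34 -0.35  1.93  0.14  0.89 -2.09]
plate slope rad 0.1323 z at y=20 98.7 2310
838 [-61.7061206   45.84797038  89.15914256] ((-50.57593536376953, 53.05169677734375), (45.259254455566406, 41.46265411376953), 88.6170654296875)
[ 0.61993937 -0.08205478  0.160294  ]
14 rows of [0.005, 0.0013, 0.0179] [-0.59, -6.41, 0.54] |d| 0.0186 |w| 6.46
```

View pics/w10.png

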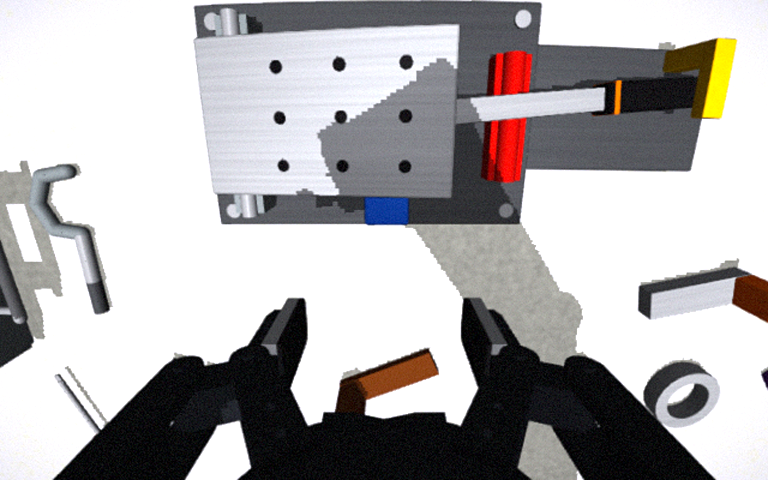

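View pics/s10.png

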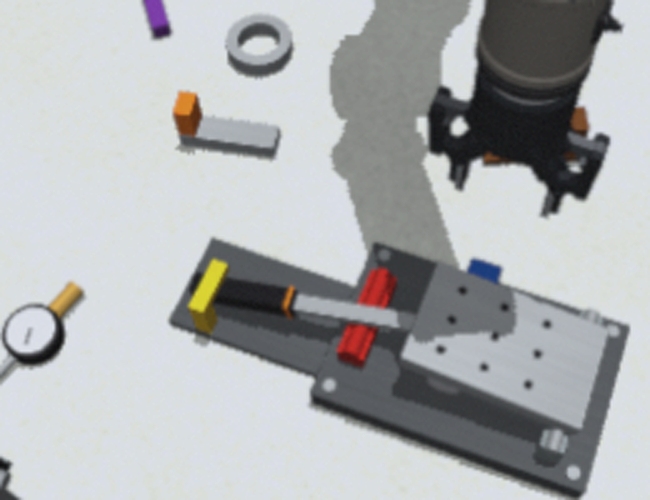

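```bash
python3 - <<'E'
from h import *
from bench import r
for n in("scene","top"):
    f=r.grab_frame(n); g=torig(cloud(f).reshape(-1,3)); m=(f["range_z"].ravel()>0)
    for y in(-165,-150,-130,-115,-95,-80,-65,-45,-25,-12):
        c=g[m&(abs(g[:,1]-y)<5)&(abs(g[:,0]-8)<35)]
        c=c[c[:,2]>(45+ (y+192)*.17 if y<-100 else 58+(y+45)*.17)]
        if len(c)>4: print(n,y,len(c),c[:,0].min().round(1),c[:,0].max().round(1),((c[:,0].max()+c[:,0].min())/2).round(1),np.median(c[:,2]).round(1))
E
```

```text
scene -165 37 10.3 32.6 21.5 53.4
scene -150 38 8.2 31.5 19.8 55.4
scene -130 36 7.2 28.9 18.1 59.2
scene -115 37 5.1 28.0 16.6 61.3
scene -95 30 5.9 21.9 13.9 58.7
scene -80 31 4.0 21.7 12.9 61.3
scene -65 34 2.5 19.9 11.2 63.9
scene -45 53 -23.8 41.7 9.0 65.0
scene -25 35 -1.8 15.1 6.7 70.6
scene -12 34 -2.4 14.4 6.0 72.7
top -165 22 9.9 30.4 20.1 53.8
top -150 24 8.7 28.7 18.7 56.0
top -130 23 6.6 27.5 17.0 59.3
top -115 27 5.1 26.2 15.6 62.8
top -95 24 5.5 19.6 12.6 59.7
top -80 23 3.3 19.3 11.3 60.8
top -65 18 2.3 17.4 9.9 65.0
top -45 44 -26.4 40.6 7.1 62.2
top -25 20 -1.1 13.9 6.4 72.5
top -12 22 -3.3 13.2 5.0 73.1
```

```bash
python3 - <<'E'
from h import *
p,T=barpose(18.4,-141,46.3,9.7,5.7); q=p-.1*T.as_matrix()[:,1]; print(p,q)
show(q,T,15)
E
```

```text
[ 0.62331489 -0.06327715  0.05931129] [ 0.62451955 -0.08008297  0.15788163]
15 rows of [0.005, 0.0011, 0.0168] [-0.54, -6.38, 0.46] |d| 0.0176 |w| 6.42
```

Emit:
jog_arm:
  motion:
    - [1,[0.005,0,0.017],[-0.5,-6.4,0.5]]
    - [1,[0.005,0,0.017],[-0.5,-6.4,0.5]]
    - [1,[0.005,0,0.017],[-0.5,-6.4,0.5]]
    - [1,[0.005,0,0.017],[-0.5,-6.4,0.5]]
    - [1,[0.005,0,0.017],[-0.5,-6.4,0.5]]
    - [1,[0.005,0,0.017],[-0.5,-6.4,0.5]]
    - [1,[0.005,0,0.017],[-0.5,-6.4,0.5]]
    - [1,[0.005,0,0.017],[-0.5,-6.4,0.5]]
    - [1,[0.005,0,0.017],[-0.5,-6.4,0.5]]
    - [1,[0.005,0,0.017],[-0.5,-6.4,0.5]]

```text
clock: 16.45
tcp_pos: [0.5504, -0.039, 0.1773]
orientation: [-0.851, 1.606, -1.452]
contact_force: [-0.1, -0.2, 0.8]
grip_width: 0.0852
```

Emit:
jog_arm:
  motion:
    - [1,[0.005,0,0.017],[-0.5,-6.4,0.5]]
    - [1,[0.005,0,0.017],[-0.5,-6.4,0.5]]
    - [1,[0.005,0,0.017],[-0.5,-6.4,0.5]]
    - [1,[0.005,0,0.017],[-0.5,-6.4,0.5]]
    - [1,[0,0,0],[0,0,0]]
    - [1,[0,0,0],[0,0,0]]

```text
clock: 16.95
tcp_pos: [0.6089, -0.0779, 0.173]
orientation: [-1.07, 1.309, -1.117]
contact_force: [-0.8, 0.9, -0.1]
grip_width: 0.0854
```

```bash
python3 - <<'E'
from h import *
barnow()
p,T=barpose(18.4,-141,46.3,9.7,5.7); q=p-.1*T.as_matrix()[:,1]
show(q,T,2)
E
```

```text
t 16.95 G rig [   4.6 -156.1  159.9] tip [  6.4   6.8 186.4] pitch 9.24 yaw -0.63 F [-0.8  0.9 -0.1] w 0.0854 j [ 0.56  0.55 -0.63  1.73  0.18  0.95 -0.13]
2 rows of [0.0022, 0.0073, 0.0078] [-0.46, -3.12, 0.22] |d| 0.0109 |w| 3.17
```

Emit:
jog_arm:
  motion:
    - [1,[0.002,0.007,0.008],[-0.5,-3.1,0.2]]
    - [1,[0.002,0.007,0.008],[-0.5,-3.1,0.2]]
    - [1,[0,0.02,0],[0,0,0]]
    - [1,[0,0.02,0],[0,0,0]]
    - [1,[0,0,0],[0,0,0]]
    - [1,[0,0,0],[0,0,0]]

```text
clock: 17.45
tcp_pos: [0.623, -0.0714, 0.1198]
orientation: [-1.126, 1.236, -1.028]
contact_force: [0.4, 0.4, 0.6]
grip_width: 0.0856
```

```bash
python3 - <<'E'
from h import *
from bench import r
barnow()
p,T=barpose(18.4,-141,46.3,9.7,5.7)
show(p,T,3)
f=r.grab_frame("wrist"); crop(f,"pics/w11.png",(0,0,640,400),1.2)
E
```

```text
t 17.45 G rig [  18.2 -149.1  106.8] tip [  1.7  12.7 134.3] pitch 9.61 yaw 5.83 F [0.4 0.4 0.6] w 0.0856 j [ 0.54  0.65 -0.62  1.72  0.24  0.9  -0.07]
3 rows of [0.0007, 0.0203, 0.0004] [0.06, 0.04, 0.03] |d| 0.0203 |w| 0.08
```

View pics/w11.png

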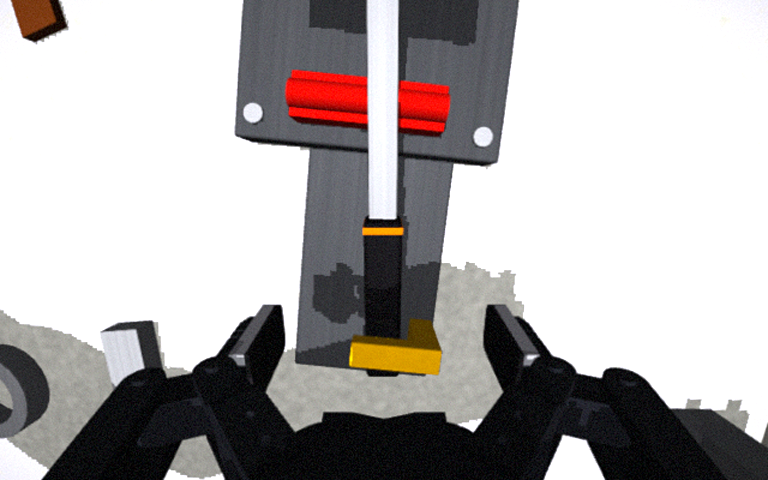

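Perfectly aligned and centred on the bar. Descend and grip.

Emit:
jog_arm:
  motion:
    - [1,[0.0007,0.02,0.0003],[0,0,0]]
    - [1,[0.0007,0.02,0.0003],[0,0,0]]
    - [1,[0.0007,0.02,0.0003],[0,0,0]]
    - [0.5,[0,0,0],[0,0,0]]
    - [0.3,[0,0,0],[0,0,0]]
    - [0,[0,0,0],[0,0,0]]
    - [0,[0,0,0],[0,0,0]]
    - [0,[0,0,0],[0,0,0]]
    - [0,[0,0,0],[0,0,0]]
  force: 100

```text
clock: 18.25
tcp_pos: [0.6248, -0.065, 0.0627]
orientation: [-1.125, 1.232, -1.031]
contact_force: [-2.6, -2.0, 6.6]
grip_width: 0.0195
```

```bash
python3 - <<'E'
from h import *
barnow()
E
```

```text
t 18.25 G rig [  20.  -142.8   49.7] tip [ 3.4 19.1 76.8] pitch 9.49 yaw 5.86 F [-2.6 -2.   6.6] w 0.0195 j [ 0.5   0.72 -0.59  1.75  0.29  0.8  -0.1 ]
```

Emit:
jog_arm:
  motion:
    - [0,[0.0004,0.003,0],[0,0,1]]
    - [0,[0.0004,0.003,0],[0,0,1]]
    - [0,[0.0002,0.002,0],[0,0,0.5]]
    - [0,[0,0,0],[0,0,0]]
    - [0,[0,0,0],[0,0,0]]

```text
clock: 18.67
tcp_pos: [0.6253, -0.0648, 0.056]
orientation: [-1.093, 1.251, -0.999]
contact_force: [-7.2, -4.3, 17.3]
grip_width: 0.0192
```

```bash
python3 - <<'E'
from h import *
from bench import r
barnow()
f=r.grab_frame("scene"); plate(f)
o=r.get_obs(); G=torig(o["tcp_pos"]+OFF*R.from_rotvec(o["orientation"]).as_matrix()[:,1])
p,T=barpose(-15,G[1]+.5,G[2],12,-5.5)
show(p,T,7)
E
```

```text
t 18.67 G rig [  20.4 -141.9   43.1] tip [ 3.9 18.6 77.3] pitch 11.98 yaw 5.87 F [-7.2 -4.3 17.3] w 0.0192 j [ 0.53  0.74 -0.61  1.74  0.27  0.8  -0.06]
plate slope rad 0.1639 z at y=20 102.8 2337
7 rows of [-0.0002, 0.0, -0.0051] [0.32, 1.59, 0.0] |d| 0.0051 |w| 1.62
```

Emit:
jog_arm:
  motion:
    - [0,[-0.0002,0,-0.006],[0.3,1.6,0]]
    - [0,[-0.0002,0,-0.006],[0.3,1.6,0]]
    - [0,[-0.0002,0,-0.006],[0.3,1.6,0]]
    - [0,[-0.0002,0,-0.006],[0.3,1.6,0]]
    - [0,[-0.0002,0,-0.006],[0.3,1.6,0]]
    - [0,[-0.0002,0,-0.006],[0.3,1.6,0]]
    - [0,[-0.0002,0,-0.006],[0.3,1.6,0]]
    - [0,[0,0,0],[0,0,0]]
    - [0,[0,0,0],[0,0,0]]

```text
clock: 19.47
tcp_pos: [0.5898, -0.065, 0.0578]
orientation: [-0.971, 1.379, -1.157]
contact_force: [7.7, -4.7, 7.5]
grip_width: 0.0195
```

```bash
python3 - <<'E'
from h import *
from bench import r
barnow()
f=r.grab_frame("scene"); plate(f);crop(f,"pics/s12.png",(170,120,430,320))
f=r.grab_frame("wrist"); crop(f,"pics/w12.png",(0,0,640,400),1.2)
E
```

```text
t 19.47 G rig [ -14.4 -143.1   44.8] tip [ 2.4 17.4 79.2] pitch 12.03 yaw -5.96 F [ 7.7 -4.7  7.5] w 0.0195 j [ 0.54  0.67 -0.57  1.87  0.21  0.68 -0.22]
plate slope rad 0.1525 z at y=20 101.3 2309
```

View pics/w12.png

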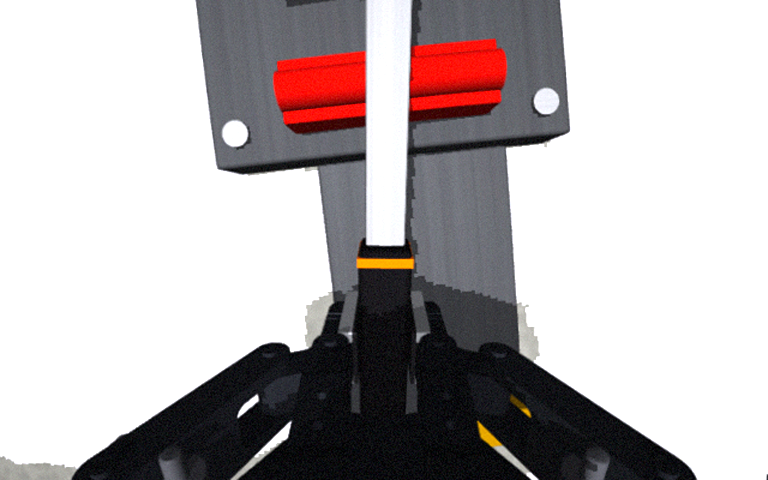

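View pics/s12.png

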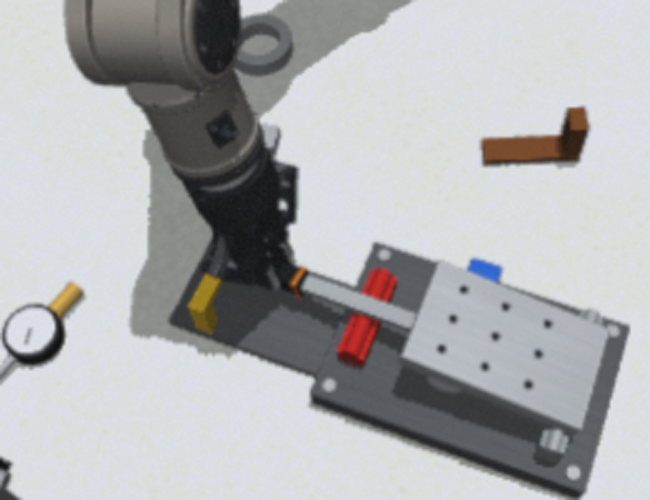

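Emit:
jog_arm:
  motion:
    - [0,[-0.0006,-0.0025,0],[0,0,-1.5]]
    - [0,[-0.0006,-0.0025,0],[0,0,-1.5]]
    - [0,[-0.0006,-0.0025,0],[0,0,-1.5]]
    - [0,[-0.0006,-0.0025,0],[0,0,-1.5]]
    - [0,[-0.0006,-0.0025,0],[0,0,-1.5]]
    - [0,[-0.0006,-0.0025,0],[0,0,-1.5]]
    - [0,[-0.0006,-0.0025,0],[0,0,-1.5]]
    - [0,[-0.0006,-0.0025,0],[0,0,-1.5]]
    - [0,[0,0,0],[0,0,0]]

```text
clock: 20.32
tcp_pos: [0.5864, -0.0597, 0.0769]
orientation: [-1.146, 1.299, -1.303]
contact_force: [2.3, -2.6, 3.8]
grip_width: 0.0197
```

```bash
python3 - <<'E'
from h import *
from bench import r
barnow()
f=r.grab_frame("scene"); plate(f)
E
```

```text
t 20.32 G rig [ -18.3 -140.6   63.7] tip [-2.3 23.6 63.6] pitch -0.02 yaw -5.58 F [ 2.3 -2.6  3.8] w 0.0197 j [ 0.33  0.59 -0.44  1.87  0.36  0.75 -0.43]
plate slope rad 0.0953 z at y=20 93.8 2294
```

Emit:
jog_arm:
  motion:
    - [0,[-0.001,-0.006,0],[0,0,-3]]
    - [0,[-0.001,-0.0055,0],[0,0,-3]]
    - [0,[-0.001,-0.0055,0],[0,0,-3]]
    - [0,[0,0,0],[0,0,0]]
    - [0,[0.005,0,0],[0,0,0]]
    - [0,[0.01,0,0],[0,0,0]]
    - [0,[0.01,0,0],[0,0,0]]
    - [0,[0.01,0,0],[0,0,0]]
    - [0,[0,0,0],[0,0,0]]

```text
clock: 21.12
tcp_pos: [0.5786, -0.0955, 0.0963]
orientation: [-1.273, 1.238, -1.417]
contact_force: [-0.5, -2.1, -2.9]
grip_width: 0.0191
```

```bash
python3 - <<'E'
from h import *
from bench import r
barnow()
f=r.grab_frame("scene"); plate(f);crop(f,"pics/s13.png",(170,120,430,320))
E
```

```text
t 21.12 G rig [ -25.5 -178.8   83.3] tip [ -8.8 -16.7  57.2] pitch -9.1 yaw -5.86 F [-0.5 -2.1 -2.9] w 0.0191 j [ 0.24  0.55 -0.35  1.87  0.46  0.84 -0.52]
plate slope rad 0.0942 z at y=20 93.6 2291
```

View pics/s13.png

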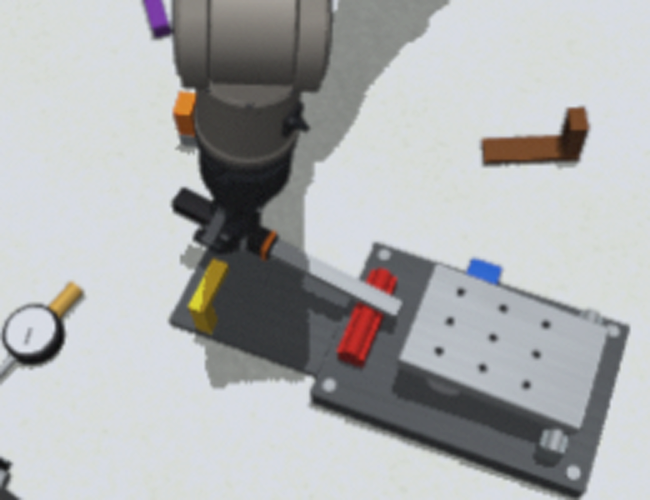

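Emit:
jog_arm:
  motion:
    - [0,[0.01,-0.015,0],[0,0,0]]
    - [0,[0.01,-0.025,0],[0,0,0]]
    - [0,[0.01,-0.03,0],[0,0,0]]
    - [0,[0.01,-0.03,0],[0,0,0]]
    - [0,[0,0,0],[0,0,0]]

```text
clock: 21.58
tcp_pos: [0.5802, -0.1157, 0.2074]
orientation: [-1.265, 1.228, -1.418]
contact_force: [1.2, -0.1, -3.2]
grip_width: 0.0191
```

```bash
python3 - <<'E'
from h import *
from bench import r
barnow()
show([.4625,-.3685,.13],tool(-72),12)
E
```

```text
t 21.58 G rig [ -23.2 -198.9  194.4] tip [ -6.9 -36.7 168.7] pitch -8.98 yaw -5.73 F [ 1.2 -0.1 -3.2] w 0.0191 j [ 0.32  0.41 -0.39  1.79  0.37  1.02 -0.38]
12 rows of [0.0234, 0.0085, 0.0049] [-0.45, 5.38, 0.65] |d| 0.0253 |w| 5.44
```

Emit:
jog_arm:
  motion:
    - [0,[0.0235,0.007,0.005],[-0.45,5.4,0.65]]
    - [0,[0.0235,0.007,0.005],[-0.45,5.4,0.65]]
    - [0,[0.0235,0.007,0.005],[-0.45,5.4,0.65]]
    - [0,[0.0235,0.007,0.005],[-0.45,5.4,0.65]]
    - [0,[0.0235,0.007,0.005],[-0.45,5.4,0.65]]
    - [0,[0.0235,0.007,0.005],[-0.45,5.4,0.65]]
    - [0,[0.0235,0.007,0.005],[-0.45,5.4,0.65]]
    - [0,[0.0235,0.007,0.005],[-0.45,5.4,0.65]]
    - [0,[0.0235,0.007,0.005],[-0.45,5.4,0.65]]
    - [0,[0.0235,0.007,0.005],[-0.45,5.4,0.65]]

```text
clock: 22.42
tcp_pos: [0.4966, -0.3385, 0.1549]
orientation: [-0.524, 1.941, -1.969]
contact_force: [-0.5, -0.8, -2.7]
grip_width: 0.0193
```

Emit:
jog_arm:
  motion:
    - [0,[0.0235,0.007,0.005],[-0.45,5.4,0.65]]
    - [0,[0.0235,0.007,0.005],[-0.45,5.4,0.65]]
    - [0,[0,0,0],[0,0,0]]
    - [0,[0,0,0],[0,0,0]]
    - [0,[0,0,0],[0,0,0]]

```text
clock: 22.83
tcp_pos: [0.4596, -0.3667, 0.1428]
orientation: [-0.334, 2.061, -2.053]
contact_force: [-0.3, 1.1, -4.8]
grip_width: 0.0193
```

```bash
python3 - <<'E'
from h import *
from bench import r
barnow()
show([.4625,-.3685,.05],tool(-72),4)
f=r.grab_frame("scene"); plate(f);crop(f,"pics/s14.png",(140,100,430,320))
g=cloud(f).reshape(-1,3);m=(f["range_z"].ravel()>0)
c=g[m&(g[:,0]>.5)&(g[:,0]<.66)&(g[:,1]>-.38)&(g[:,1]<-.27)&(g[:,2]>.06)]
for x in np.arange(.5,.65,.02):
    k=c[abs(c[:,0]-x)<.006]
    if len(k)>3: print(x.round(2),k[:,1].mean().round(4),np.median(k[:,2]).round(4))
E
```

```text
t 22.83 G rig [-136.7 -451.   129.6] tip [  18.8 -395.9  128.1] pitch -0.52 yaw -70.48 F [-0.3  1.1 -4.8] w 0.0193 j [ 0.67  0.47 -0.13  1.85  0.08  0.84 -0.76]
4 rows of [-0.0007, 0.0232, 0.0007] [0.08, -0.02, 0.13] |d| 0.0232 |w| 0.15
plate slope rad 0.0957 z at y=20 93.7 2293
0.5 -0.3527 0.4043
0.52 -0.3473 0.4536
0.54 -0.339 0.1329
0.56 -0.3328 0.1328
0.58 -0.3259 0.1336
0.6 -0.3193 0.1332
0.62 -0.317 0.1329
```

View pics/s14.png

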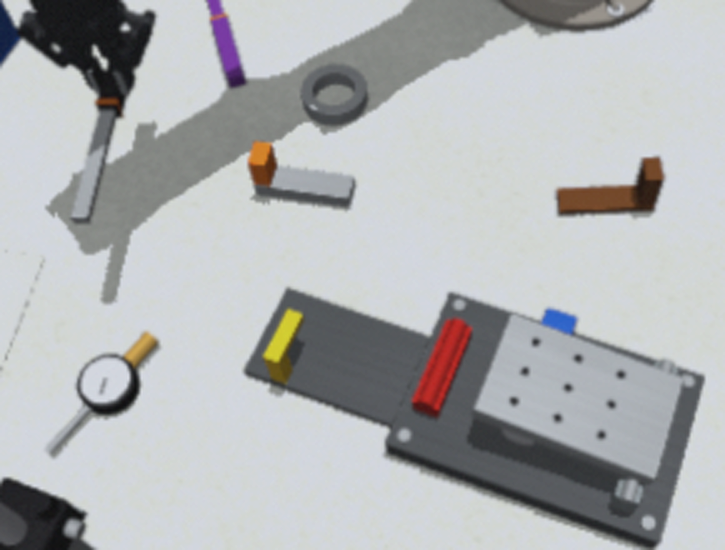

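Emit:
jog_arm:
  motion:
    - [0,[0,0.025,0],[0,0,0.2]]
    - [0,[0,0.03,0],[0,0,0.2]]
    - [0,[0,0.03,0],[0,0,0.1]]
    - [0,[0,0.02,0],[0,0,0]]
    - [0,[0,0.006,0],[0,0,0]]
    - [0,[0,0,0],[0,0,0]]
    - [0,[0,0,0],[0,0,0]]

```text
clock: 23.47
tcp_pos: [0.4603, -0.3666, 0.0331]
orientation: [-0.324, 2.056, -2.048]
contact_force: [1.1, 0.6, -3.7]
grip_width: 0.0195
```

Emit:
jog_arm:
  motion:
    - [0,[0,0.003,0],[0,0,0]]
    - [0,[0,0.002,0],[0,0,0]]
    - [0,[0,0,0],[0,0,0]]

```text
clock: 23.72
tcp_pos: [0.4607, -0.3676, 0.0289]
orientation: [-0.321, 2.054, -2.05]
contact_force: [1.7, 0.7, 3.0]
grip_width: 0.0193
```

Emit:
jog_arm:
  motion:
    - [0,[0,0.001,0],[0,0,0]]
    - [0,[0,0,0],[0,0,0]]
    - [0.2,[0,0,0],[0,0,0]]
    - [0.35,[0,0,0],[0,0,0]]
    - [0.5,[0,0,0],[0,0,0]]
    - [0.7,[0,0,0],[0,0,0]]
    - [0.9,[0,0,0],[0,0,0]]
    - [1,[0,-0.01,0],[0,0,0]]
    - [1,[0,-0.03,0],[0,0,0]]
    - [1,[0,-0.04,0],[0,0,0]]

```text
clock: 24.55
tcp_pos: [0.457, -0.3658, 0.1049]
orientation: [-0.329, 2.065, -2.046]
contact_force: [0.1, -0.9, 0.1]
grip_width: 0.0856
```

Emit:
jog_arm:
  motion:
    - [1,[0,-0.04,0],[0,0,0]]
    - [1,[0,-0.04,0],[0,0,0]]
    - [1,[0,-0.02,0],[0,0,0]]
    - [1,[0,0,0],[0,0,0]]
    - [1,[0,0,0],[0,0,0]]

```text
clock: 24.97
tcp_pos: [0.4598, -0.3681, 0.2084]
orientation: [-0.321, 2.055, -2.05]
contact_force: [-1.4, 1.1, -0.2]
grip_width: 0.0852
```

```bash
python3 - <<'E'
from h import *
from bench import r
o=r.get_obs();print(o["tcp_pos"],o["contact_force"],o["clock"])
f=r.grab_frame("scene"); plate(f);crop(f,"pics/s15.png",(140,100,430,320))
g=cloud(f).reshape(-1,3);m=(f["range_z"].ravel()>0)
c=g[m&(g[:,0]>.38)&(g[:,0]<.66)&(g[:,1]>-.42)&(g[:,1]<-.29)&(g[:,2]>.006)&(g[:,2]<.05)]
for x in np.arange(.4,.64,.02):
    k=c[abs(c[:,0]-x)<.006]
    if len(k)>3: print(x.round(2),k[:,1].mean().round(4),np.percentile(k[:,2],[10,50,90]).round(4))
q=torig(g);H,S,V=masks(f)
m2=m&((S>130)&(H>100)&(H<125)).ravel()&(q[:,2]>86)&(q[:,2]<94)&(abs(q[:,0]+60)<40)&(abs(q[:,1]-45)<40)
print(q[m2].mean(0),m2.sum())
f=r.grab_frame("wrist"); crop(f,"pics/w15.png",(0,0,640,400),1.2)
E
```

```text
[ 0.45975969 -0.36811008  0.20837325] [-1.40527755  1.07651938 -0.2292917 ] 24.9667
plate slope rad 0.094 z at y=20 93.7 2295
0.4 -0.3844 [0.0127 0.0226 0.0246]
0.42 -0.3786 [0.0144 0.0222 0.0246]
0.44 -0.3716 [0.0152 0.0221 0.0242]
0.46 -0.3659 [0.0132 0.0223 0.0244]
0.48 -0.3588 [0.0125 0.0224 0.0238]
0.5 -0.355 [0.0133 0.0169 0.0193]
0.52 -0.3474 [0.0116 0.0163 0.0182]
0.54 -0.3416 [0.0134 0.016  0.0179]
0.56 -0.3347 [0.0098 0.0166 0.0183]
0.58 -0.3288 [0.014  0.0157 0.0173]
0.6 -0.3223 [0.0124 0.0154 0.0172]
0.62 -0.3182 [0.0092 0.0144 0.0171]
[-59.56412352  44.99406741  89.30246196] 77
```

View pics/s15.png

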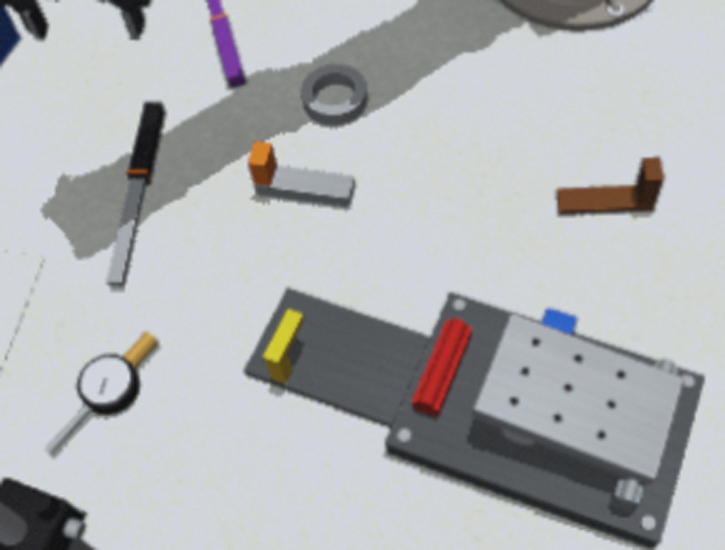

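View pics/w15.png

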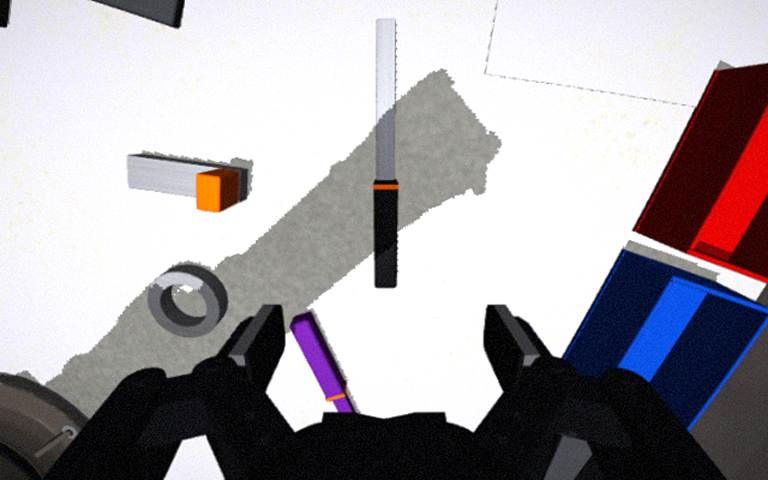

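The bar lies flat on the bench, the plate rests at about 0.094 rad on the spacer, and the hand is clear of everything.

```bash
python3 - <<'E'
from bench import r
print(r.hand_in())
E
```

```text
the job is handed in; nothing more can be done
None
```

I did the whole sequence and handed the job in at about 25 s of the 72 s allowed; `hand_in` reports no verdict, so the result below rests on my own measurements.

**What I did:**
- I levered the plate up with the bar to about 0.15–0.17 rad.
- I tucked the handle under the keeper and let go. The plate then held at about 0.132 rad through the hand-off.
- I slid the blue spacer under the roller up to its grip block.
- I regrasped the bar, brought it out from under the hook and lowered the plate on to the spacer. I laid the bar back at its starting place on the bench.

**Last checks, from the scene and wrist cameras:**
- **Plate:** it rests at about 0.094 rad, inside the 0.08–0.115 band.
- **Spacer:** the grip block is at rig x -59.6, y 45.0, so the blade's middle is about 7 mm from the seat along the roller and under 1 mm across it. When I let go it was within about 0.3° of the roller's direction and on the base.
- **Bar:** handle top at about 22 mm and blade top at about 16 mm, so it lies flat on the bench, well off the rig.
- **Bystanders:** those in the last pictures (orange spacer, ring gauge, dial gauge) look unmoved. I did not measure any of them, and the vee block and micrometer were not checked at the end.
- **Gripper:** it stands open, with its fingers well above the bar and touching nothing.

No check failed. The bar turned about 6° sideways in the grip while going under the keeper, because the blade dragged on the fulcrum. I matched that angle when I took hold of it again.

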